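# Clamp a window frame in the jig with the loose square key

### The job

Clamp the black frame in the jig so the seal can be rolled in: pull the big square-socket T-key out of the tool holder, set it on the clamp's square spindle, turning it while pressing until it drops fully down, and turn it clockwise (seen from above) to its stop so the jaw grips the frame against the fence. Then lift the key off, so that nothing stands over the work, and put it back in the same compartment of the holder, leaving the other tools and things where they are.

Things in the scene. Friction and masses are not known exactly. Their poses are not given: they have to be found in the camera images.
- key_handle (a point): Centre of the key's black T-handle: bar 104 mm long (y), 18 mm wide (x), 24 mm high, gripped across its width; z up along the 15 mm steel shank. The loose key (0.26 to 0.4 kg) is 194 mm tall, handle centre 182 mm above its foot, and stands upright on its flat foot in one of the holder's four tubes, the tallest tool there. The smaller T-handled tool beside it is not the key.
- key_foot (a point): Centre of the key's underside, at the mouth of the square socket in its steel foot block (28 x 28 mm, 40 mm tall, sides along x and y): hole 16.5 x 16.5 mm, 34 mm deep, sides along x and y, so it fits the spindle every quarter turn. Same axes as key_handle.
- holder: Tool holder screwed to the bench: four upright open square steel tubes on a 144 x 144 mm plate, 2 by 2, centred 35 mm either side of the origin in x and y. Each is 48 mm square inside; inner floor 9 mm, rim 91 mm above the bench. Origin: centre of the plate's underside, axes along the tube sides. The tools in the other three tubes reach up to 147 mm above the bench.
- jig: Frame jig: plywood board 400 x 240 x 18 mm screwed to the bench, origin at the centre of its underside, x towards the fence. The aluminium fence (48 mm above the bench) runs along y, its face at x = +155 mm; the clamp spindle is at x = -130 mm, y = 0. When the joint cam reads 0 the square's x axis is along the jig's x.
- stud_seat (a point): Point on the clamp spindle's axis, on the round collar (42 mm across, 44 mm above the bench) where the key's foot rests when fully down. Above it: a 14.5 mm square 16 mm tall, then a round nose 13 mm thick, 6 mm tall, with a 4 mm cone (26 mm in all). z up; x and y along the sides of the square, turning with it.
- cam (a joint): Turning angle of the clamp spindle and its eccentric, rad: 0 open, growing clockwise seen from above, 1.25 at the stop. The clamp bites from about 0.95 and counts as closed from 1.1; it is worked only with the key, takes about 0.2 to 0.35 N m, and stays where it is left.
- pad: Rubber-faced, sprung jaw pad of the clamp, 80 mm wide, pushed up to 13 mm towards the fence by the eccentric. Origin at its lower back edge, x towards the fence.
- frame_center (a point): Centre of the loose black frame, 200 (x) by 190 (y) mm outside, bars 26 mm wide and 24 mm high, lying flat on the jig board between jaw and fence with a few millimetres of play.
- frame: The same frame: origin at the centre of its underside, x across the jig towards the fence.
- nut_driver: Bystander in the holder: small T-handled nut driver, 130 mm tall, handle 70 mm. Origin at its foot.
- seal_roller: Bystander in the holder: seal roller, wooden handle down, white wheel up, 132 mm tall. Origin at its foot.
- brush: Bystander in the holder: flat brush, handle down, 137 mm tall. Origin at its foot.
- spool: Fixed spool of sealing strip on the bench, 160 mm across, 100 mm tall. Origin at the centre of its underside.
- tape: Bystander: roll of tape lying flat, 96 mm across, 45 mm tall. Origin at the centre of its underside.
- cleaner: Bystander: amber jar with a black cap, 66 mm across, 120 mm tall. Origin at the centre of its underside.
- packer: Bystander: grey glazing packer 95 x 28 x 6 mm lying on the board inside the frame. Origin at the centre of its underside.
Not all that is in view belongs to the job. Leave any green look-alike of the part that bears key_handle alone.

How it is judged:
On the way, in this order (a step that is already met when the one before it is completed fails the run):
1. the key is drawn clear of the holder: its foot is above the tubes' rims (z of key_foot in the frame of holder above 0.094 m), for 0.1 s.
2. the key is fully down on the spindle, its foot on the collar, the clamp still open (horizontal distance between key_foot and stud_seat below 0.005 m and z of key_foot in the frame of stud_seat below 0.005 m and angle between key_foot's own z axis and vertical below 0.1 rad and value of joint cam below 0.6 rad), for 0.1 s.
3. with the key fully down on it the spindle is turned until the jaw grips the frame (horizontal distance between key_foot and stud_seat below 0.005 m and z of key_foot in the frame of stud_seat below 0.005 m and angle between key_foot's own z axis and vertical below 0.1 rad and value of joint cam above 1.1 rad and contact force between frame and pad above 5 N), for 0.2 s.
At the end, for the whole second after the job is handed in: Spindle at 1.1 rad or more, jaw pressing the frame with over 5 N, frame flat on the board and within 2 mm of the fence, at rest; the key back in its compartment: foot within 26 mm of its first place, under 30 mm above the bench, leaning less than 0.45 rad (value of joint cam above 1.1 rad and contact force between frame and pad above 5 N and distance of key_foot from where it was at the start of the episode below 0.026 m and height (world z) of key_foot below 0.03 m and angle between key_foot's own z axis and vertical below 0.45 rad and linear speed of frame below 0.01 m/s and x of frame_center in the frame of jig above 0.053 m and z of frame_center in the frame of jig below 0.034 m); the robot touches nothing.
It fails at once if another tool or a bystander is moved more than 30 mm (distance of any of nut_driver, seal_roller, brush, tape, cleaner, packer from where it was at the start of the episode above 0.03 m).
It fails at once if the frame is shifted by more than 30 mm or lifted (distance of frame_center from where it was at the start of the episode above 0.03 m or z of frame_center in the frame of jig above 0.045 m).
It also fails if it takes over 54 s, if anything falls off the work surface, if the arm or the gripper's body presses on something with over 40 N, if the wrist force passes 120 N, or if a joint passes its speed limit or range.

### The arm

A 7-joint arm with a two-finger parallel gripper is mounted at the origin on the work surface. World frame = base frame: x ahead of the robot, y to its left, z up, the work surface at z = 0. Lengths are in m, angles in rad, forces in N, time in s.
With the tool pointing down it reaches from about 0.425 to 0.925 m from the base axis. Payload 6.8 kg.
Tool frame: the origin (TCP) lies on the mounting face of the last link; the fingertips stand 173 mm ahead of it and the grasp point (between the pads) lies 155 mm ahead of it; y points along the fingers, x is the direction in which the jaws open and shut, and the axes are right-handed (so a half turn about y gives the same grasp; the last joint's range is limited). The gripper opens to 85 mm and grips with 20 to 120 N. Pads are 22 mm wide; open, the fingers measure 114 mm over their backs; the gripper's body (76 mm by 85 mm) begins 54 mm behind the grasp point. The pads swing forward as they close: fully open they stand 13 mm farther back than shut.
Start: joints at [-1.31, 0.477, 0.022, 1.555, -0.011, 1.109, -0.083], TCP at [0.243, 0.63, 0.405] pointing down, gripper open.
Joint ranges: [-2.96, 2.96], [-0.34, 2.1], [-1.41, 1.46], [0.24, 2.44], [-1.37, 4.51], [0.17, 1.92], [-2.96, 2.96]. Speed limits (rad/s): [2.39, 2.39, 3.14, 3.14, 3.14, 3.14, 3.14].

### API

Orientations are given as a rotation vector (axis times angle).
In Python, from bench import r gives the robot as it stands.
- The arm moves only by the tool step_arm, never from a script. Its arguments are lists of equal length, an entry for each row: "xyz": the shift along the tool's x, y, z scaled (see below), a list of three; "rotation": the turn, a rotation vector about the tool's x, y, z scaled (see below), a list of three. A call has 1 to 20 rows; each row is the pose to reach, as a shift and turn from the pose measured when the call began, along the tool's axes at that moment; what a row does not reach only later rows make up. The controller multiplies each number of a shift by 30 cm and each number of a turn by 90 degrees. A row lasts 1/8 s, in which the tool goes at most 62.5 mm and 10.7 degrees, less where a joint would pass 70% of its speed; a pose out of reach is approached as far as the arm can. A call with a number of a shift or a turn outside -1 to 1 is refused whole. A call with a gripper value outside its range is refused whole. "grip" is the closure, from 0 (fully open) to 1 (shut), set as the call begins (left out, the last holds). The fingers move at their own pace and stop on an object; "force" is the grip in N (left out, the last holds). Time passes only in rows, so rows that repeat a pose let the fingers close. It gives the time, the measured TCP pose, the force and the opening at its end, in the units of the state.
- r.get_obs(): the state, without advancing time (a new reading comes with each control period).
- r.grab_frame(name): name is "scene" or "top" or "wrist"; returns a dict with "pixels" (400x640x3 uint8, red, green, blue), "fx", "fy", "cx", "cy" (pixels), "position" and "attitude" of the camera in the world; the wrist camera has in their place "mount" (4x4, takes a point from camera to tool coordinates, whose origin is the TCP and whose axes are the tool frame's). Camera axes: x right, y down, z forward; pixel columns grow to the right and rows downward; lengths in m; the calibration is good to about 2 mm. A picture is of the moment at which its call begins: read the wrist's pose just before it. There is no depth.
- r.hand_in(): hands the job in, once; it reports no verdict.
The state is a dict: "clock": time; "joints": joint angles; "qvel": joint speeds; "tau": joint torques, N m; "tcp_pos": TCP position; "orientation": TCP orientation; "contact_force": force on the tool from outside, world axes, zero at the start; "moment": the same for the moment, N m; "grip_width": finger opening in m.
Only numpy, scipy, OpenCV 4.12 (cv2) and the standard library are available. Lean on these libraries where they do the work, as an engineer would, in place of code of your own. Each camera call takes 0.05 s, during which the arm holds its last target.

## Working session

There is one attempt and no reset: what is moved stays moved. The work goes in short steps, Python scripts to look and compute and a tool call to move; the robot and the scene stay as the last step left them, time stands still between calls to the robot, and variables do not carry over. Pictures are saved under pics/ and viewed, and the job is handed in when it is done.

Besides the shell and the picture viewer there is one more tool, called as name(argument=value, ...), one argument or row to a line, values as JSON. step_arm: Moves the arm, as the interface text tells. Its arguments: {"type":"object","properties":{"xyz":{"type":"array"},"rotation":{"type":"array"},"grip":{"type":"number"},"force":{"type":"number"}},"required":["xyz","rotation"]}

```bash
ls; mkdir -p pics; python3 - <<'E'
from bench import r
import cv2
o=r.get_obs()
for k,v in o.items(): print(k,v)
for n in ["scene","top","wrist"]:
    f=r.grab_frame(n)
    cv2.imwrite(f"pics/{n}0.png",f["pixels"][:,:,::-1])
    print(n,{k:v for k,v in f.items() if k!="pixels"})
E
```

```text
pics
clock 0.0
joints [-1.31010496  0.47779834  0.02233978  1.55644077 -0.01150318  1.10930262
 -0.08310958]
qvel [-0.00028708 -0.00015745 -0.00040328 -0.00221516  0.00086641 -0.00091258
  0.00138935]
tau [-4.58142003e-04 -5.96446145e+01  1.60819240e+00 -2.81199700e+01
  1.25498255e-02  9.34605167e-03  9.61676221e-06]
tcp_pos [0.24322243 0.62936411 0.40373112]
orientation [-1.36255929 -0.93237665  0.93472578]
contact_force [ 1.09929966 -0.42505921  0.52634858]
moment [ 0.04112637  0.00090604 -0.00661372]
grip_width 0.08541451239185416
scene {'fx': 491.5647205264652, 'fy': 491.5647205264652, 'cx': 319.94460570112756, 'cy': 198.2838865021499, 'position': array([ 1.17783564, -0.1097344 ,  1.08849019]), 'attitude': array([-2.00155125, -1.66716148,  0.5338712 ])}
top {'fx': 478.44283614401195, 'fy': 478.44283614401195, 'cx': 319.0984935373764, 'cy': 201.5472009133583, 'position': array([0.43184938, 0.00347819, 1.42641193]), 'attitude': array([-2.15465634,  2.21320297, -0.0669504 ])}
wrist {'fx': 308.66729395349984, 'fy': 308.66729395349984, 'cx': 315.844444585305, 'cy': 197.2025275373081, 'mount': array([[ 9.99998996e-01, -1.33545429e-03,  4.74550202e-04,
        -5.49470376e-04],
       [-8.51305383e-04, -2.98294725e-01,  9.54473432e-01,
         3.17615830e-02],
       [-1.13309981e-03, -9.54472878e-01, -2.98295562e-01,
         7.59386320e-02],
       [ 0.00000000e+00,  0.00000000e+00,  0.00000000e+00,
         1.00000000e+00]])}
```

View pics/scene0.png

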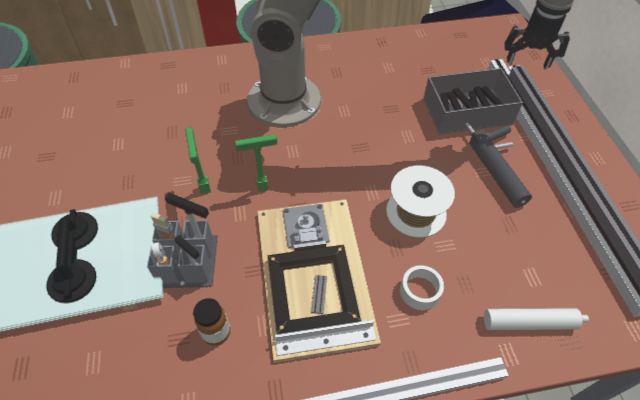

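View pics/top0.png

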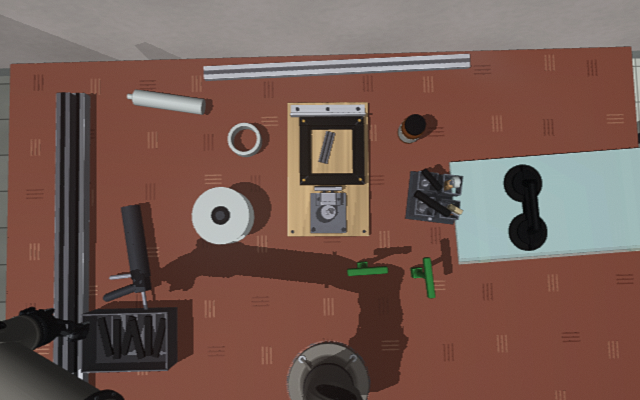

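View pics/wrist0.png

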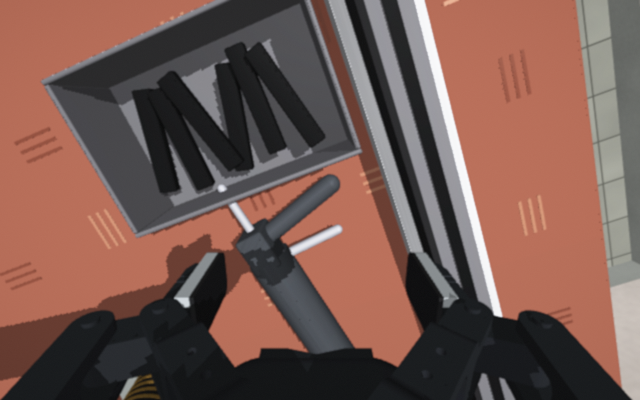

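The scene shows the jig at (315,285) with the spindle at about (305,220), the holder at (183,250) with the key handle at (187,205), and green look-alikes nearer the robot. In the top view the key is at about (432,203) and the spindle at (328,211). I'll enlarge these.

```bash
cat > h.py <<'E'
import numpy as np, cv2
from scipy.spatial.transform import Rotation as R
from bench import r
def ray(f,uv,obs=None):
    d=np.array([(uv[0]-f["cx"])/f["fx"],(uv[1]-f["cy"])/f["fy"],1.])
    if "mount" in f:
        Rt=R.from_rotvec(obs["orientation"]).as_matrix(); M=f["mount"]
        return Rt@M[:3,3]+obs["tcp_pos"], Rt@M[:3,:3]@d
    return f["position"], R.from_rotvec(f["attitude"]).as_matrix()@d
def onz(f,uv,z,obs=None):
    p,d=ray(f,uv,obs); return p+d*(z-p[2])/d[2]
def proj(f,P,obs=None):
    P=np.array(P,float)
    if "mount" in f:
        Rt=R.from_rotvec(obs["orientation"]).as_matrix(); M=f["mount"]
        q=M[:3,:3].T@(Rt.T@(P-obs["tcp_pos"])-M[:3,3])
    else: q=R.from_rotvec(f["attitude"]).as_matrix().T@(P-f["position"])
    return np.array([f["cx"]+f["fx"]*q[0]/q[2],f["cy"]+f["fy"]*q[1]/q[2]])
def zoom(f,x0,y0,w,h,s,name,pts=()):
    im=f["pixels"][y0:y0+h,x0:x0+w,::-1].copy()
    im=cv2.resize(im,None,fx=s,fy=s,interpolation=cv2.INTER_CUBIC)
    for p in pts: cv2.circle(im,(int((p[0]-x0+.5)*s),int((p[1]-y0+.5)*s)),3,(255,0,255),1)
    for k in range(0,w,10): cv2.putText(im,str(x0+k),(k*s,8),0,.3,(0,255,255),1)
    for k in range(10,h,10): cv2.putText(im,str(y0+k),(0,k*s+4),0,.3,(0,255,255),1)
    cv2.imwrite("pics/"+name+".png",im)
E
python3 - <<'E'
from h import *
t=r.grab_frame("top"); s=r.grab_frame("scene")
zoom(t,395,155,80,75,8,"tz1"); zoom(s,140,180,90,110,5,"sz1")
zoom(t,280,95,100,150,4,"tz2")
zoom(s,250,195,140,170,4,"sz2")
E
```

```text
(no output)
```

View pics/tz1.png

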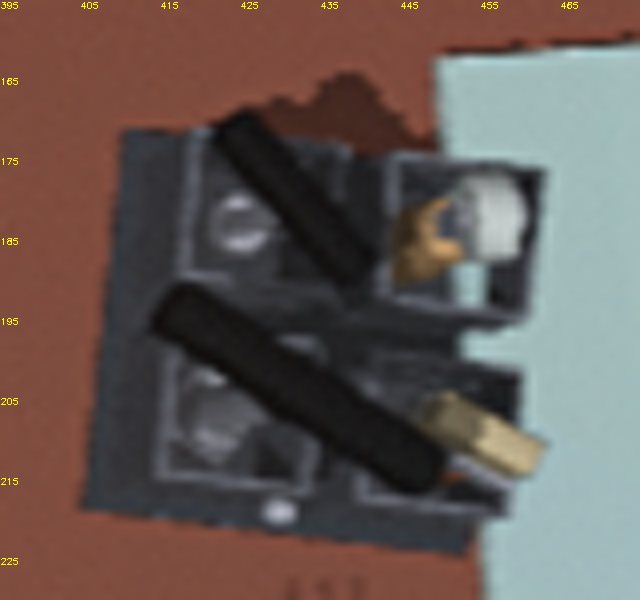

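View pics/sz1.png

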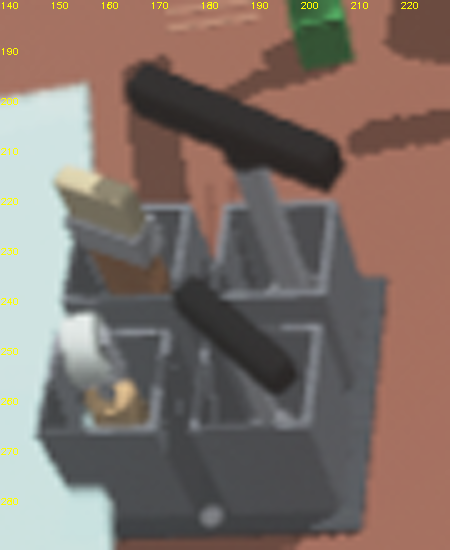

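View pics/tz2.png

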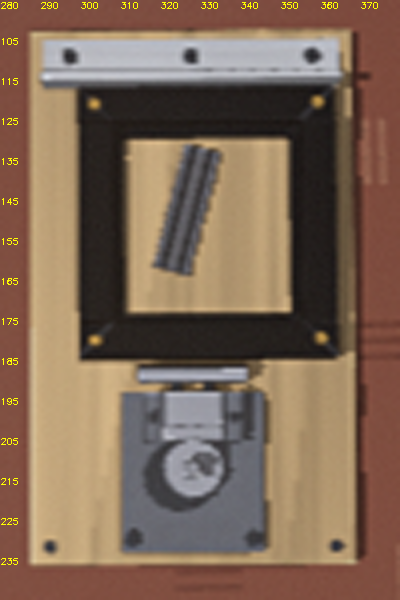

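View pics/sz2.png

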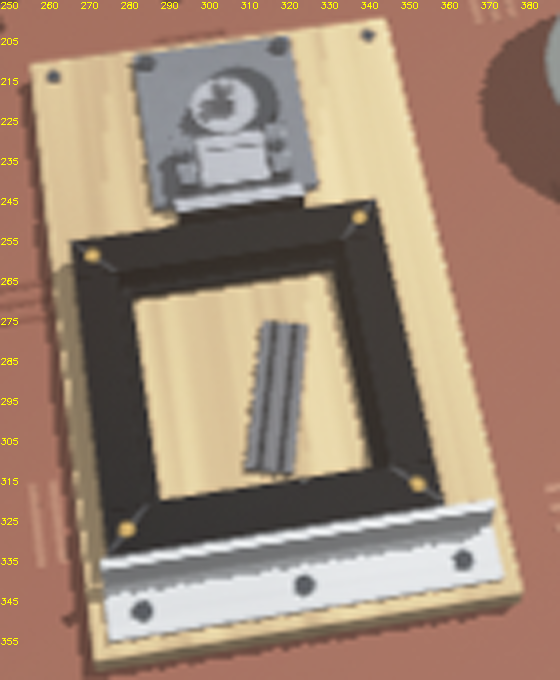

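The key's handle runs from about (416.5,193.5) to (447,213) in the top view, and from (167,198) to (206,213) in the scene view. Its shank is in the nearest-left tube (−x, +y). The jig board is nearly aligned with the world axes, with the spindle collar at about (327.5,211).

```bash
python3 - <<'E'
from h import *
np.set_printoptions(precision=4,suppress=True)
t=r.grab_frame("top"); s=r.grab_frame("scene")
def mask(f,box):
    x0,y0,x1,y1=box
    m=np.zeros((400,640),np.uint8); p=f["pixels"].max(2)
    m[y0:y1,x0:x1]=(p[y0:y1,x0:x1]<48)*255
    n,l,st,c=cv2.connectedComponentsWithStats(m)
    return n,l,st,c
def rect(f,box,z):
    n,l,st,c=mask(f,box)
    i=1+np.argmax(st[1:,4]); ys,xs=np.where(l==i)
    R_=cv2.minAreaRect(np.float32(np.c_[xs,ys])); print(R_,st[i])
    return np.array(R_[0])
ct=rect(t,(410,188,455,220),.2); cs=rect(s,(160,188,212,222),.2)
# triangulate
def tri(a,b):
    (p,d),(q,e)=a,b
    k=np.linalg.lstsq(np.c_[d,-e],q-p,rcond=None)[0]
    A=p+k[0]*d;B=q+k[1]*e; return (A+B)/2,np.linalg.norm(A-B)
print("handle tri",tri(ray(t,ct),ray(s,cs)))
print("handle top z.191",onz(t,ct,.195),onz(s,cs,.191))
a,b=onz(t,(417,193.5),.197),onz(t,(447,213),.197); print(a,b,np.linalg.norm(a-b),np.degrees(np.arctan2(*(b-a)[[1,0]])))
a,b=onz(s,(167,198),.197),onz(s,(206,212),.197); print(a,b,np.linalg.norm(a-b),np.degrees(np.arctan2(*(b-a)[[1,0]])))
# jig corners (top of board z=.018)
c=[onz(t,p,.018) for p in [(287.5,102.5),(367,103.5),(369,235.5),(287,235)]]
c2=[onz(s,p,.018) for p in [(257.5,212),(345.5,199.5),(380,343),(274,360)]]
print(np.array(c));print(np.array(c2))
for q in (c,c2):
    print([np.linalg.norm(q[i]-q[(i+1)%4]) for i in range(4)])
C=(np.mean(c,0)+np.mean(c2,0))/2; print("jig c",np.mean(c,0),np.mean(c2,0))
print("collar",onz(t,(327.3,211.5),.044),onz(s,(306,220.5),.044))
# holder tube rims z .091, corners top: 
ot=[onz(t,p,.091) for p in [(419,171.5),(463.5,175.5),(459,219.5),(414.5,214.5)]]
print(np.array(ot),np.mean(ot,0),[np.linalg.norm(ot[i]-ot[(i+1)%4]) for i in range(4)])
E
```

```text
((436.7564392089844, 200.27459716796875), (46.6440544128418, 25.481473922729492), 30.256441116333008) [413 188  42  30 527]
((185.8189239501953, 207.7135009765625), (43.598228454589844, 7.499189376831055), 17.10272979736328) [166 198  42  19 180]
handle tri (array([ 0.5107, -0.2886,  0.1911]), np.float64(0.010458208789692195))
handle top z.191 [ 0.5102 -0.2931  0.195 ] [ 0.5118 -0.2833  0.191 ]
[ 0.5289 -0.2426  0.197 ] [ 0.4767 -0.3174  0.197 ] 0.0912803162706453 -124.93362346777124
[ 0.482  -0.3228  0.197 ] [ 0.5357 -0.239   0.197 ] 0.09951660395866428 57.33365262135672
[[ 0.8267  0.0976  0.018 ]
 [ 0.8169 -0.1401  0.018 ]
 [ 0.4233 -0.1328  0.018 ]
 [ 0.4312  0.1078  0.018 ]]
[[ 0.431  -0.1318  0.018 ]
 [ 0.4327  0.105   0.018 ]
 [ 0.83    0.0968  0.018 ]
 [ 0.8248 -0.1391  0.018 ]]
[np.float64(0.2378407396893768), np.float64(0.39366842694009585), np.float64(0.24074274992989952), np.float64(0.3957024679630579)]
[np.float64(0.23675597667686757), np.float64(0.39734868235998994), np.float64(0.2360174262093411), np.float64(0.39389035776977466)]
jig c [ 0.6245 -0.0169  0.018 ] [ 0.6296 -0.0173  0.018 ]
collar [ 0.4959 -0.0122  0.044 ] [ 0.4972 -0.013   0.044 ]
[[ 0.599  -0.2719  0.091 ]
 [ 0.5843 -0.3959  0.091 ]
 [ 0.4615 -0.3776  0.091 ]
 [ 0.4788 -0.2545  0.091 ]] [ 0.5309 -0.325   0.091 ] [np.float64(0.1248648270676547), np.float64(0.12415772732451642), np.float64(0.12435070196451192), np.float64(0.12151368352522135)]
```

```bash
cat >> h.py <<'E'
def yawx(o):
    M=R.from_rotvec(o["orientation"]).as_matrix(); return np.degrees(np.arctan2(M[1,0],M[0,0]))
def plan(o,P,yaw):
    """rows: target TCP P, tool y down, tool x at yaw deg"""
    M=R.from_rotvec(o["orientation"]).as_matrix()
    a=np.radians(yaw); x=np.array([np.cos(a),np.sin(a),0]); y=np.array([0,0,-1.]); z=np.cross(x,y)
    T=np.c_[x,y,z]
    sh=M.T@(np.array(P)-o["tcp_pos"])/.3; rot=R.from_matrix(M.T@T).as_rotvec()/(np.pi/2)
    return np.round(sh,4),np.round(rot,4)
np.set_printoptions(precision=4,suppress=True)
E
python3 - <<'E'
from h import *
o=r.get_obs(); print(R.from_rotvec(o["orientation"]).as_matrix(),yawx(o))
for y in (-34,146): print(y,plan(o,(.40,.35,.47),y),plan(o,(.44,-.20,.47),y))
E
```

```text
[[ 0.3605 -0.0002 -0.9328]
 [ 0.9328 -0.0004  0.3605]
 [-0.0004 -1.      0.    ]] 68.87058581340409
-34 (array([-0.6811, -0.2181, -0.8232]), array([ 0.0002,  1.143 , -0.0002])) (array([-2.3431, -0.2174, -1.6084]), array([ 0.0002,  1.143 , -0.0002]))
146 (array([-0.6811, -0.2181, -0.8232]), array([-0.0002, -0.857 , -0.0002])) (array([-2.3431, -0.2174, -1.6084]), array([-0.0002, -0.857 , -0.0002]))
```

```bash
python3 - <<'E'
from h import *
o=r.get_obs()
for P,y in (((.38,.48,.47),45),((.48,.35,.47),35)): print(plan(o,P,y))
E
```

```text
(array([-0.3009, -0.2183, -0.6048]), array([ 0.0001,  0.2652, -0.0003]))
(array([-0.585 , -0.2182, -1.0719]), array([ 0.0001,  0.3763, -0.0003]))
```

step_arm(
  xyz=[
    [-0.1,-0.1,-0.2],
    [-0.2,-0.2,-0.4],
    [-0.3,-0.22,-0.6],
    [-0.42,-0.22,-0.8],
    [-0.55,-0.22,-0.98],
    [-0.55,-0.22,-0.98],
  ],
  rotation=[
    [0,0.08,0],
    [0,0.16,0],
    [0,0.24,0],
    [0,0.32,0],
    [0,0.38,0],
    [0,0.38,0],
  ],
)

```text
clock: 1.1
tcp_pos: [0.4601, 0.3662, 0.471]
orientation: [-1.52, -0.47, 0.469]
contact_force: [0.1, -0.3, -0.3]
grip_width: 0.0855
```

```bash
python3 - <<'E'
from h import *
o=r.get_obs(); print(o["clock"],o["tcp_pos"],yawx(o),o["joints"],o["contact_force"])
for P,y in (((.54,.1,.47),0),((.54,.04,.47),-10)): print(plan(o,P,y))
E
```

```text
1.1 [0.4601 0.3662 0.471 ] 34.3704282931325 [-0.9827  0.2794  0.2553  1.7042 -0.0745  1.1673 -0.1078] [ 0.066  -0.3153 -0.3321]
(array([-0.2812,  0.0043, -0.8827]), array([0.0006, 0.3819, 0.0005]))
(array([-0.3941,  0.0044, -1.0478]), array([0.0006, 0.493 , 0.0005]))
```

step_arm(
  xyz=[
    [-0.06,0,-0.18],
    [-0.12,0,-0.36],
    [-0.18,0,-0.54],
    [-0.24,0,-0.72],
    [-0.3,0,-0.9],
    [-0.36,0,-1.0],
    [-0.36,0,-1.0],
  ],
  rotation=[
    [0,0.08,0],
    [0,0.16,0],
    [0,0.24,0],
    [0,0.32,0],
    [0,0.4,0],
    [0,0.48,0],
    [0,0.48,0],
  ],
)

```text
clock: 1.98
tcp_pos: [0.5404, 0.054, 0.4717]
orientation: [-1.568, 0.125, -0.128]
contact_force: [0.7, 1.1, -0.4]
grip_width: 0.0854
```

```bash
python3 - <<'E'
from h import *
o=r.get_obs(); print(o["clock"],o["tcp_pos"],yawx(o),o["joints"],o["contact_force"])
for P,y in (((.51,-.22,.44),-34),): print(plan(o,P,y))
f=r.grab_frame("wrist"); cv2.imwrite("pics/w1.png",f["pixels"][:,:,::-1])
print(o["orientation"])
print(proj(f,(.4965,-.0126,.044),o),proj(f,(.4965,-.0126,.06),o))
E
```

```text
1.975 [0.5404 0.054  0.4717] -9.214070617011847 [-0.6691  0.2092  0.538   1.8186 -0.1155  1.1438 -0.2537] [ 0.7097  1.0561 -0.4275]
(array([ 0.0461,  0.1067, -0.9177]), array([0.0005, 0.2754, 0.0012]))
[-1.5684  0.125  -0.1276]
[291.2832 214.4683] [290.3946 218.7344]
```

View pics/w1.png

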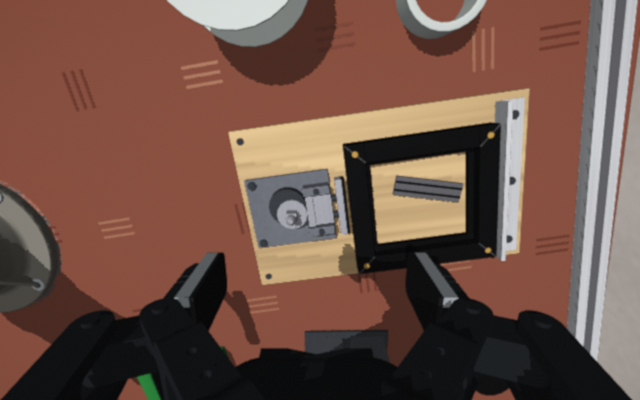

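The wrist view shows the collar at about (291,214), where my estimate predicts it. On to the key.

step_arm(
  xyz=[
    [0,0,-0.16],
    [0,0,-0.34],
    [0,0,-0.52],
    [0,0.02,-0.7],
    [0,0.05,-0.85],
    [0.02,0.05,-0.98],
    [0.02,0.05,-0.98],
  ],
  rotation=[
    [0,0.05,0],
    [0,0.1,0],
    [0,0.15,0],
    [0,0.2,0],
    [0,0.25,0],
    [0,0.27,0],
    [0,0.27,0],
  ],
)

```text
clock: 2.9
tcp_pos: [0.5005, -0.2364, 0.4566]
orientation: [-1.523, 0.455, -0.457]
contact_force: [-0.7, 0.7, 0.3]
grip_width: 0.0855
```

```bash
python3 - <<'E'
from h import *
o=r.get_obs(); print(o["clock"],o["tcp_pos"],yawx(o),o["joints"],o["contact_force"])
f=r.grab_frame("wrist"); cv2.imwrite("pics/w2.png",f["pixels"][:,:,::-1])
print(o["orientation"])
print(proj(f,(.508,-.281,.203),o))
E
```

```text
2.9 [ 0.5005 -0.2364  0.4566] -33.3527800946752 [-0.2839  0.2734  0.7544  1.8248 -0.2057  1.1217 -0.0405] [-0.7259  0.6763  0.3126]
[-1.5235  0.4548 -0.4574]
[353.9109 244.8966]
```

View pics/w2.png

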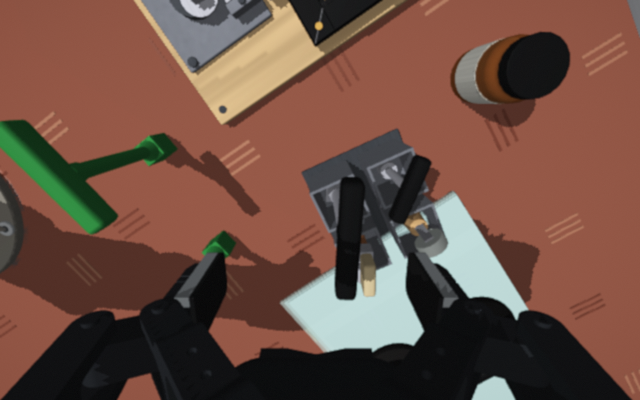

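The wrist view shows the key's black handle from about (350,178) to (345,300), with the nut driver right of it at (410,188) and the brush behind at (369,275). I'll measure the handle axis.

```bash
python3 - <<'E'
from h import *
o=r.get_obs()
f=r.grab_frame("wrist")
p=f["pixels"].max(2); m=np.zeros((400,640),np.uint8); m[170:310,325:372]=(p[170:310,325:372]<40)*255
m=cv2.morphologyEx(m,cv2.MORPH_OPEN,np.ones((5,5),np.uint8))
n,l,st,c=cv2.connectedComponentsWithStats(m); i=1+np.argmax(st[1:,4]); print(st[i])
cn=max(cv2.findContours((l==i).astype(np.uint8),0,2)[0],key=cv2.contourArea)
rc=cv2.minAreaRect(cn); bx=cv2.boxPoints(rc); print(rc,bx)
W=np.array([onz(f,q,.203,o) for q in bx]); print(W)
print([np.linalg.norm(W[k]-W[(k+1)%4]) for k in range(4)],W.mean(0))
zoom(f,300,120,160,200,4,"w2z",list(bx))
E
```

```text
[ 336  179   31  122 2770]
((350.1698303222656, 239.51243591308594), (25.954999923706055, 122.13688659667969), 4.184916019439697) [[332.7704 299.471 ]
 [341.6834 177.6598]
 [367.5692 179.5539]
 [358.6562 301.3651]]
[[ 0.4678 -0.3119  0.203 ]
 [ 0.5294 -0.227   0.203 ]
 [ 0.5446 -0.2387  0.203 ]
 [ 0.485  -0.3255  0.203 ]]
[np.float64(0.1049299271272186), np.float64(0.019221568236759093), np.float64(0.10527853710989658), np.float64(0.021856469405287494)] [ 0.5067 -0.2758  0.203 ]
```

View pics/w2z.png

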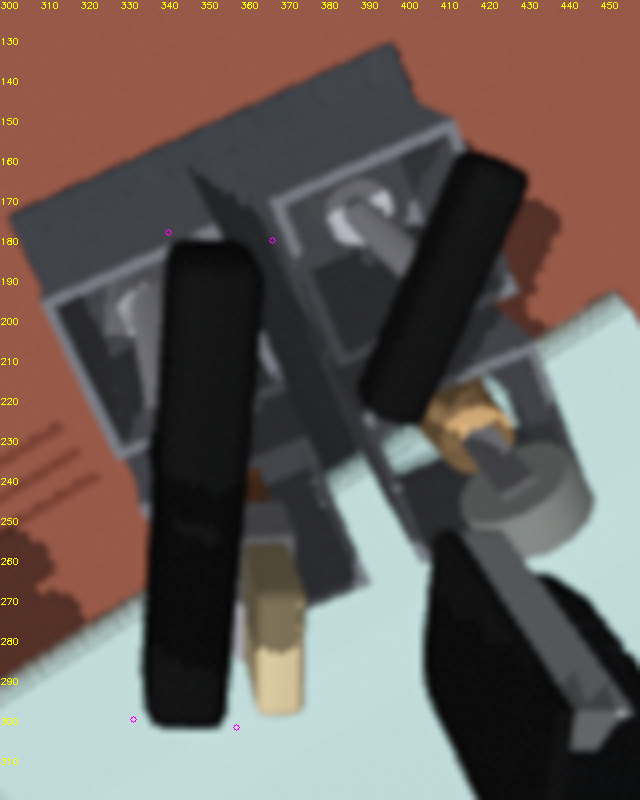

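```bash
python3 - <<'E'
from h import *
o=r.get_obs()
print(plan(o,(.506,-.278,.43),-35),plan(o,(.506,-.278,.347),-35))
E
```

```text
(array([ 0.094 ,  0.0877, -0.1164]), array([-0.0005,  0.0214,  0.0004])) (array([ 0.0938,  0.3644, -0.1167]), array([-0.0005,  0.0214,  0.0004]))
```

step_arm(
  xyz=[
    [0.05,0.04,-0.06],
    [0.094,0.07,-0.116],
    [0.094,0.17,-0.116],
    [0.094,0.27,-0.116],
    [0.094,0.34,-0.116],
    [0.094,0.364,-0.116],
    [0.094,0.364,-0.116],
  ],
  rotation=[
    [0,0.01,0],
    [0,0.02,0],
    [0,0.02,0],
    [0,0.02,0],
    [0,0.02,0],
    [0,0.02,0],
    [0,0.02,0],
  ],
)

```text
clock: 3.88
tcp_pos: [0.5068, -0.2767, 0.3471]
orientation: [-1.517, 0.474, -0.475]
contact_force: [0.6, 0.7, 0.5]
grip_width: 0.0853
```

```bash
python3 - <<'E'
from h import *
o=r.get_obs(); print(o["clock"],o["tcp_pos"],yawx(o),o["joints"],o["contact_force"])
f=r.grab_frame("wrist"); cv2.imwrite("pics/w3.png",f["pixels"][:,:,::-1])
E
```

```text
3.875 [ 0.5068 -0.2767  0.3471] -34.74576017656793 [-0.1346  0.452   0.6943  1.8858 -0.3577  0.93    0.1216] [0.5955 0.6617 0.4588]
```

View pics/w3.png

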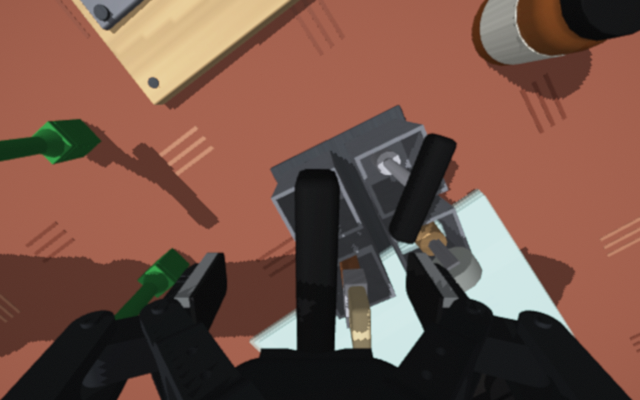

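The handle is centred between the open fingers (column ~317) and aligned with them. Closing.

step_arm(
  xyz=[
    [0,0,0],
    [0,0,0],
    [0,0,0],
    [0,0,0],
    [0,0,0],
    [0,0,0],
  ],
  rotation=[
    [0,0,0],
    [0,0,0],
    [0,0,0],
    [0,0,0],
    [0,0,0],
    [0,0,0],
  ],
  grip=1,
  force=90,
)

```text
clock: 4.68
tcp_pos: [0.507, -0.2774, 0.3481]
orientation: [-1.517, 0.474, -0.477]
contact_force: [-0.1, 1.0, 4.4]
grip_width: 0.0167
```

```bash
python3 - <<'E'
from h import *
o=r.get_obs(); print(o["clock"],o["tcp_pos"],yawx(o),o["grip_width"],o["contact_force"])
f=r.grab_frame("wrist"); cv2.imwrite("pics/w4.png",f["pixels"][:,:,::-1])
print(proj(f,(.5068,-.2767,.203),o))
E
```

```text
4.675 [ 0.507  -0.2774  0.3481] -34.78829583151287 0.016717217586344087 [-0.1343  0.9566  4.3781]
[313.5771 287.6278]
```

View pics/w4.png

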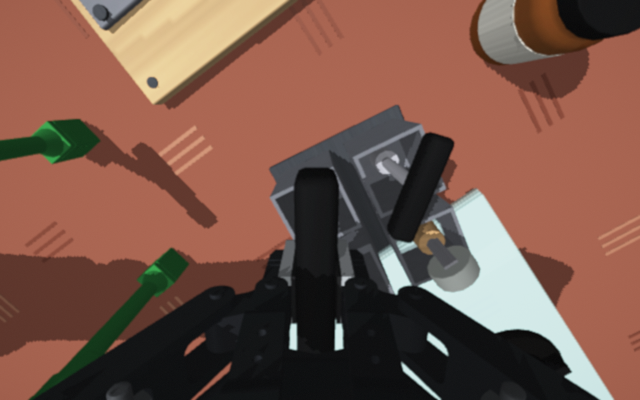

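```bash
python3 - <<'E'
from h import *
o=r.get_obs(); f=r.grab_frame("wrist")
M=R.from_rotvec(o["orientation"]).as_matrix()
for z in (.203,.195): print(M.T@(onz(f,(317,169),z,o)-o["tcp_pos"]))
zoom(f,280,150,80,60,8,"w4z")
E
```

```text
[0.0007 0.1452 0.0513]
[0.0007 0.1532 0.0496]
```

View pics/w4z.png

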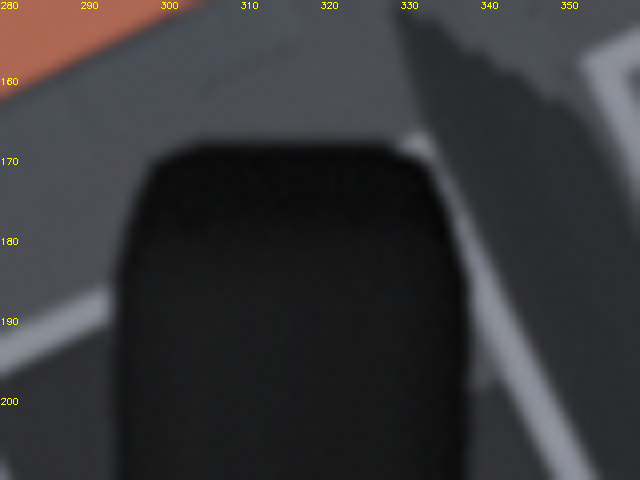

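step_arm(
  xyz=[
    [0,-0.06,0],
    [0,-0.14,0],
    [0,-0.24,0],
    [0,-0.34,0],
    [0,-0.4,0],
    [0,-0.4,0],
  ],
  rotation=[
    [0,0,0],
    [0,0,0],
    [0,0,0],
    [0,0,0],
    [0,0,0],
    [0,0,0],
  ],
)

```text
clock: 5.52
tcp_pos: [0.5067, -0.2776, 0.4692]
orientation: [-1.517, 0.472, -0.479]
contact_force: [-0.1, 0.4, -3.4]
grip_width: 0.0166
```

```bash
python3 - <<'E'
from h import *
o=r.get_obs(); print(o["clock"],o["tcp_pos"],yawx(o),o["grip_width"],o["contact_force"],o["joints"])
f=r.grab_frame("wrist"); cv2.imwrite("pics/w5.png",f["pixels"][:,:,::-1])
s=r.grab_frame("scene"); zoom(s,140,120,120,180,4,"s5")
E
```

```text
5.525 [ 0.5067 -0.2776  0.4692] -34.78515574244519 0.016564610364095216 [-0.1004  0.4394 -3.3576] [-0.2103  0.3161  0.7714  1.7556 -0.2407  1.1623  0.0249]
```

View pics/w5.png

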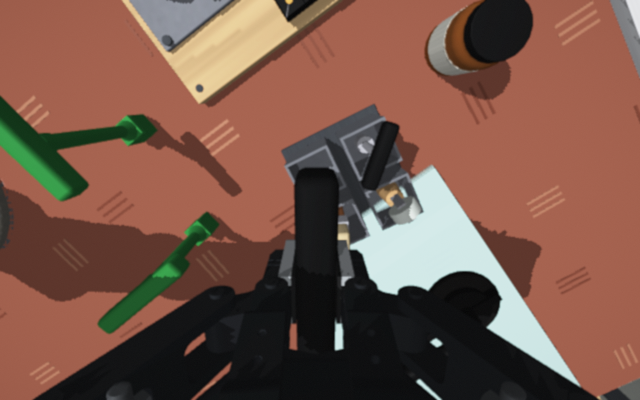

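View pics/s5.png

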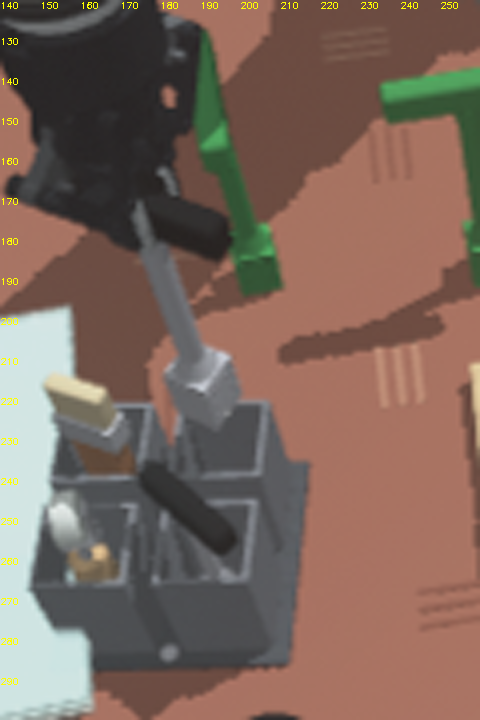

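The key is drawn, hanging vertically with its foot about 130 mm above the bench and the other tools undisturbed. I'll move it beside the spindle so the wrist camera can see the square.

```bash
python3 - <<'E'
from h import *
o=r.get_obs()
print(plan(o,(.50,-.20,.469),-20),plan(o,(.4965,-.10,.425),-1))
E
```

```text
(array([-0.164 , -0.0059,  0.1988]), array([-0.0009, -0.1642,  0.0004])) (array([-0.3637,  0.1411,  0.4657]), array([-0.0008, -0.3753,  0.0006]))
```

step_arm(
  xyz=[
    [-0.08,0,0.1],
    [-0.16,0,0.2],
    [-0.23,0.03,0.3],
    [-0.3,0.08,0.4],
    [-0.36,0.13,0.46],
    [-0.364,0.14,0.466],
    [-0.364,0.14,0.466],
  ],
  rotation=[
    [0,-0.06,0],
    [0,-0.14,0],
    [0,-0.22,0],
    [0,-0.3,0],
    [0,-0.36,0],
    [0,-0.375,0],
    [0,-0.375,0],
  ],
)

```text
clock: 6.5
tcp_pos: [0.4963, -0.1004, 0.4247]
orientation: [-1.57, 0.015, -0.015]
contact_force: [-0.4, -0.8, -2.3]
grip_width: 0.0165
```

```bash
python3 - <<'E'
from h import *
o=r.get_obs(); print(o["clock"],o["tcp_pos"],yawx(o),o["grip_width"],o["contact_force"],o["joints"])
f=r.grab_frame("wrist"); cv2.imwrite("pics/w6.png",f["pixels"][:,:,::-1])
s=r.grab_frame("scene")
P=[proj(f,(.4965,-.0126,.044),o),proj(f,(.4965,-.0126,.070),o)]; print(P)
x,y=P[0]; zoom(f,int(x)-40,max(0,int(y)-35),80,70,9,"w6z",P); zoom(s,230,140,120,120,6,"s6")
E
```

```text
6.5 [ 0.4963 -0.1004  0.4247] -1.0977314259062645 0.01652205497400017 [-0.3638 -0.8104 -2.2913] [-0.4429  0.1901  0.5995  1.9596 -0.1252  1.0281  0.1939]
[array([314.2399,  89.2519]), array([314.1364,  88.2696])]
```

View pics/w6.png

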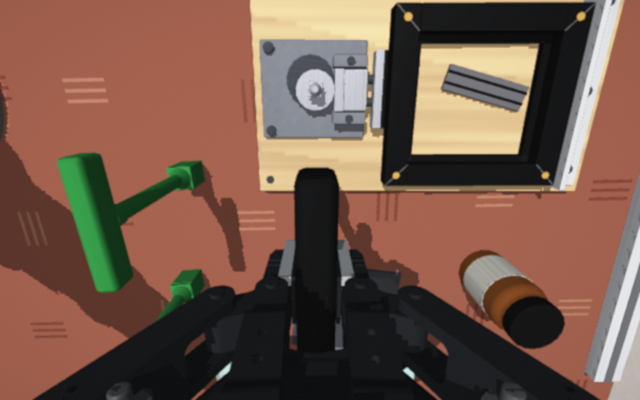

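View pics/w6z.png

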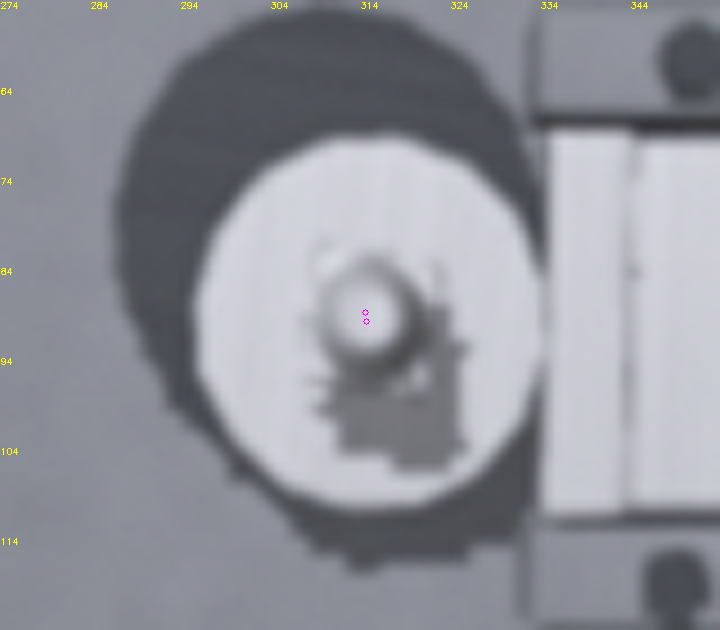

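View pics/s6.png

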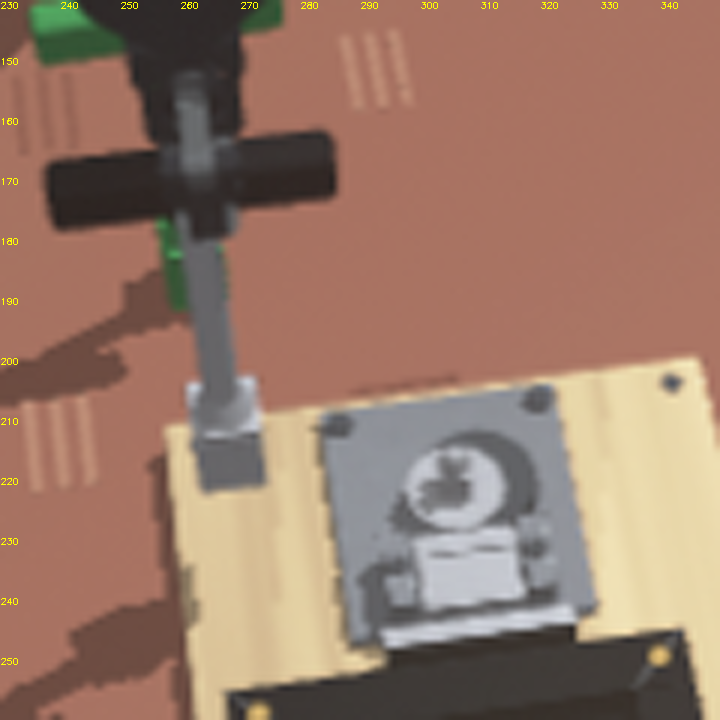

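The wrist view puts the collar centre at (314.8,89.1), and my estimate predicts (314.2,89.3), so it agrees within 1 mm. The scene shows the key upright. I'll enhance the contrast to read the square's angle.

```bash
python3 - <<'E'
from h import *
f=r.grab_frame("wrist"); g=cv2.cvtColor(f["pixels"],cv2.COLOR_RGB2GRAY)[70:110,295:335]
c=cv2.createCLAHE(4,(4,4)).apply(g)
a=cv2.resize(c,None,fx=14,fy=14,interpolation=cv2.INTER_CUBIC)
cv2.imwrite("pics/w6c.png",a)
E
```

```text
(no output)
```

View pics/w6c.png

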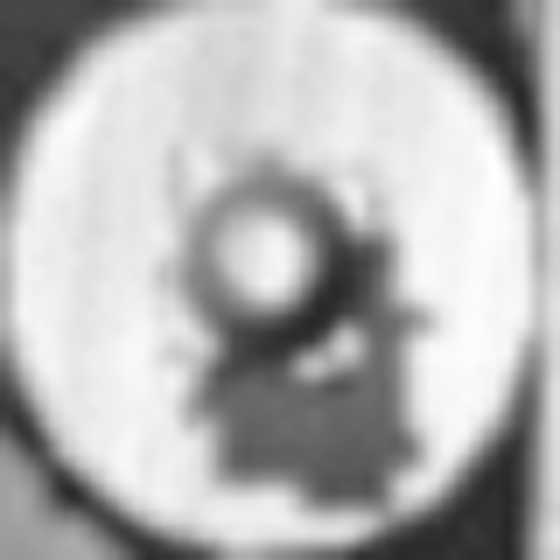

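```bash
python3 - <<'E'
from h import *
o=r.get_obs()
print(plan(o,(.497,-.0125,.427),-5))
E
```

```text
(array([-0.0047, -0.0045,  0.2951]), array([-0.0003,  0.0425,  0.0011]))
```

step_arm(
  xyz=[
    [0,-0.005,0.08],
    [-0.002,-0.005,0.18],
    [-0.004,-0.005,0.26],
    [-0.005,-0.005,0.295],
    [-0.005,-0.005,0.295],
    [-0.005,-0.005,0.295],
  ],
  rotation=[
    [0,0.01,0],
    [0,0.02,0],
    [0,0.04,0],
    [0,0.043,0],
    [0,0.043,0.001],
    [0,0.043,0.001],
  ],
)

```text
clock: 7.4
tcp_pos: [0.4969, -0.0139, 0.4273]
orientation: [-1.57, 0.07, -0.071]
contact_force: [-0.5, 0.6, -2.7]
grip_width: 0.0164
```

```bash
python3 - <<'E'
from h import *
o=r.get_obs(); print(o["clock"],o["tcp_pos"],yawx(o),o["contact_force"],o["joints"]); print(R.from_rotvec(o["orientation"]).as_matrix()[:,1])
t=r.grab_frame("top"); s=r.grab_frame("scene")
foot=o["tcp_pos"]+[0,0,-.3391]; print(foot)
a=np.radians(-5); c,n=np.cos(a),np.sin(a)
P=[proj(s,foot+[c*i-n*j,n*i+c*j,k]) for i in(-.014,.014) for j in(-.014,.014) for k in (0,.04)]
zoom(s,270,160,80,80,8,"s7",P+[proj(s,(.497,-.0125,.070)),proj(s,(.497,-.0125,.044))])
zoom(t,280,150,100,100,6,"t7")
E
```

```text
7.4 [ 0.4969 -0.0139  0.4273] -5.141895973935505 [-0.5187  0.633  -2.7371] [-0.5861  0.1644  0.5547  1.9741 -0.1007  1.0293 -0.0752]
[ 0.0004 -0.     -1.    ]
[ 0.4969 -0.0139  0.0882]
```

View pics/s7.png

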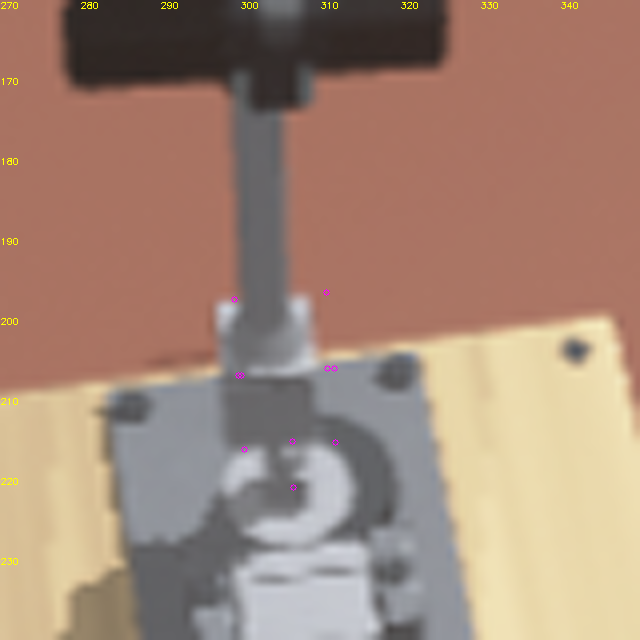

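View pics/t7.png

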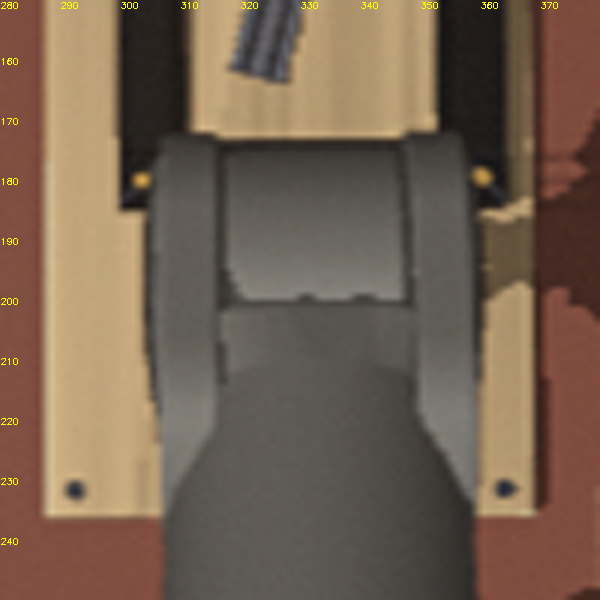

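```bash
python3 - <<'E'
from h import *
o=r.get_obs(); s=r.grab_frame("scene"); g=s["pixels"].astype(int)
for z in (.27,.25,.24,.22,.20,.18,.16,.14,.129,.12,.11,.10,.095,.088):
    print(z,proj(s,np.r_[o["tcp_pos"][:2],z]))
print("colour: red excess columns per row")
for v in range(166,222,3):
    row=g[v]; gr=(abs(row[:,0]-row[:,2])<25); print(v,[ (u,int(row[u].mean()),int(row[u,0]-row[u,2])) for u in range(292,316)][::1] if v in (184,190,202,211) else '')
E
```

```text
0.27 [303.8754 163.1015]
0.25 [304.0621 168.9591]
0.24 [304.1534 171.8227]
0.22 [304.332 177.424]
0.2 [304.5054 182.8636]
0.18 [304.6738 188.1485]
0.16 [304.8376 193.2852]
0.14 [304.9968 198.2797]
0.129 [305.0825 200.9683]
0.12 [305.1516 203.138 ]
0.11 [305.2275 205.5178]
0.1 [305.3023 207.8655]
0.095 [305.3394 209.0276]
0.088 [305.3908 210.6414]
colour: red excess columns per row
166 
169 
172 
175 
178 
181 
184 [(292, 127, 71), (293, 127, 71), (294, 127, 71), (295, 128, 71), (296, 128, 71), (297, 127, 71), (298, 127, 71), (299, 112, 39), (300, 99, 0), (301, 103, -1), (302, 102, -2), (303, 103, -1), (304, 104, 0), (305, 116, 21), (306, 125, 55), (307, 128, 71), (308, 128, 71), (309, 127, 71), (310, 127, 72), (311, 128, 71), (312, 128, 71), (313, 127, 72), (314, 128, 71), (315, 128, 71)]
187 
190 [(292, 127, 70), (293, 127, 71), (294, 127, 71), (295, 127, 70), (296, 127, 70), (297, 127, 71), (298, 128, 71), (299, 115, 46), (300, 101, 8), (301, 102, -1), (302, 103, 0), (303, 103, 0), (304, 103, -1), (305, 113, 9), (306, 124, 47), (307, 128, 71), (308, 128, 71), (309, 128, 71), (310, 
[... 210 characters left out ...]
, 123, -2), (299, 110, -2), (300, 109, -1), (301, 110, -2), (302, 112, -3), (303, 120, -3), (304, 129, -3), (305, 138, -5), (306, 145, -6), (307, 155, -7), (308, 172, 3), (309, 155, 36), (310, 128, 70), (311, 129, 70), (312, 129, 70), (313, 129, 69), (314, 130, 69), (315, 132, 70)]
205 
208 
211 [(292, 147, -10), (293, 147, -10), (294, 147, -10), (295, 146, -9), (296, 146, -9), (297, 134, -7), (298, 112, -2), (299, 103, -1), (300, 104, -1), (301, 103, -1), (302, 104, -1), (303, 105, -1), (304, 104, -1), (305, 104, -1), (306, 105, -1), (307, 105, -1), (308, 104, -1), (309, 123, -4), (310, 137, -8), (311, 139, -9), (312, 140, -9), (313, 144, -8), (314, 148, -10), (315, 149, -10)]
214 
217 
220
```

The key hangs vertical but sits about 2.1 px left of the tool axis in the scene view (about 5 mm towards −y). The handle end seen in the wrist view agrees once its lower edge is used, so the key is gripped 5 mm off-centre along the bar. I'll correct for that.

step_arm(
  xyz=[
    [0,0,0.015],
    [0.001,0,0.022],
    [0.001,0,0.022],
    [0.001,0,0.022],
  ],
  rotation=[
    [0,0,0],
    [0,0,0],
    [0,0,0],
    [0,0,0],
  ],
)

```text
clock: 8.05
tcp_pos: [0.4978, -0.007, 0.4272]
orientation: [-1.569, 0.07, -0.071]
contact_force: [-0.1, 0.6, -2.4]
grip_width: 0.0164
```

```bash
python3 - <<'E'
from h import *
o=r.get_obs(); print(o["clock"],o["tcp_pos"],yawx(o),o["contact_force"])
s=r.grab_frame("scene"); g=s["pixels"].astype(int)
ax=o["tcp_pos"]+np.array([-.0005,-.005,-.3391])
a=np.radians(-5); c,n=np.cos(a),np.sin(a)
P=[proj(s,ax+[c*i-n*j,n*i+c*j,k]) for i in(-.014,.014) for j in(-.014,.014) for k in (0,.04)]
zoom(s,280,180,50,50,12,"s8",P+[proj(s,(.497,-.0125,.070)),proj(s,(.497,-.0125,.044))])
E
```

```text
8.05 [ 0.4978 -0.007   0.4272] -5.131725400245175 [-0.1369  0.6031 -2.3543]
```

View pics/s8.png

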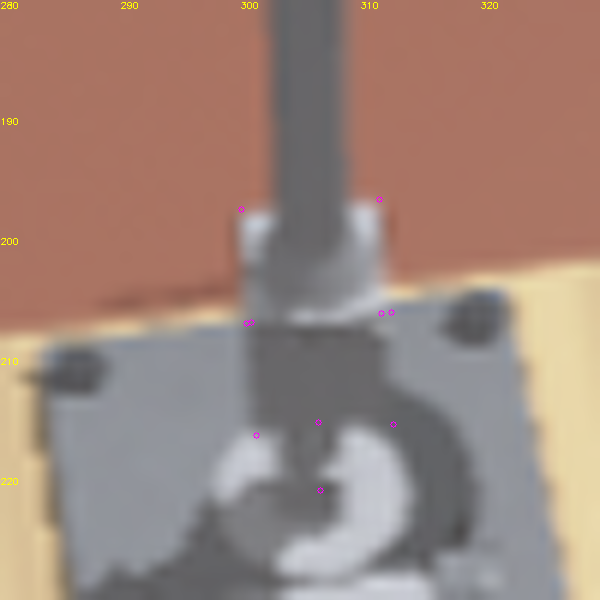

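The predicted foot corners now overlay the seen foot within 0.5 px. Descending onto the nose.

step_arm(
  xyz=[
    [-0.001,0.03,-0.001],
    [-0.001,0.06,-0.001],
    [-0.001,0.08,-0.001],
    [-0.001,0.09,-0.001],
    [-0.001,0.1,-0.001],
  ],
  rotation=[
    [0,0,0],
    [0,0,0],
    [0,0,0],
    [0,0,0],
    [0,0,0],
  ],
)

```text
clock: 8.72
tcp_pos: [0.4977, -0.0074, 0.3973]
orientation: [-1.57, 0.07, -0.071]
contact_force: [0.3, -0.8, -2.1]
grip_width: 0.0167
```

No contact so far, with the nose captured. Continue.

step_arm(
  xyz=[
    [0,0.015,0],
    [0,0.03,0],
    [0,0.042,0],
    [0,0.05,0],
    [0,0.054,0],
    [0,0.054,0],
  ],
  rotation=[
    [0,0,0],
    [0,0,0],
    [0,0,0],
    [0,0,0],
    [0,0,0],
    [0,0,0],
  ],
)

```text
clock: 9.48
tcp_pos: [0.4984, -0.0077, 0.383]
orientation: [-1.569, 0.069, -0.073]
contact_force: [-3.0, -1.7, 14.7]
grip_width: 0.0167
```

```bash
python3 - <<'E'
from h import *
o=r.get_obs(); print(o["clock"],o["tcp_pos"],yawx(o),o["contact_force"],o["moment"],o["grip_width"])
s=r.grab_frame("scene"); 
zoom(s,260,165,90,80,8,"s9")
f=r.grab_frame("wrist"); cv2.imwrite("pics/w9.png",f["pixels"][:,:,::-1])
E
```

```text
9.475 [ 0.4984 -0.0077  0.383 ] -5.1592759529137 [-3.013  -1.6942 14.6852] [-0.4307  1.4934  0.0278] 0.016669689256369677
```

View pics/s9.png

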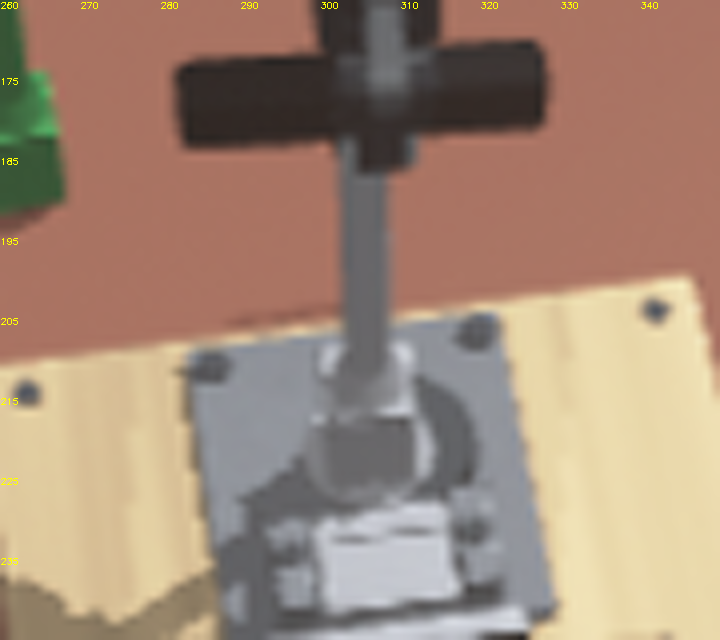

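View pics/w9.png

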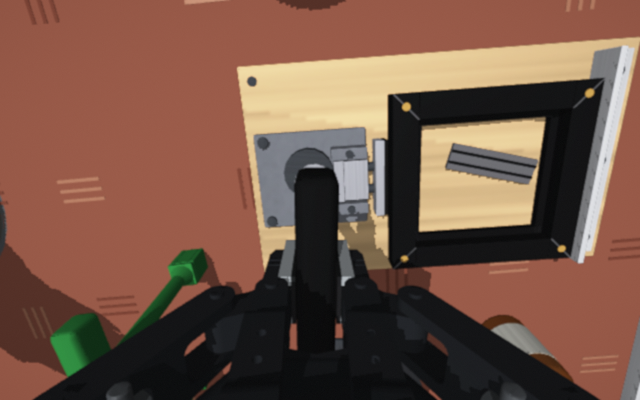

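The foot is on the collar: its computed height is 43.9 mm, there is 15 N of upward contact, and the scene shows the block on the collar. Now I'll turn it clockwise, swinging about the key axis (5 mm off the tool axis).

step_arm(
  xyz=[
    [0.0022,0.005,0],
    [0.0043,0.005,-0.0006],
    [0.0064,0.005,-0.0013],
    [0.0083,0.005,-0.0022],
    [0.0102,0.005,-0.0035],
    [0.0118,0.005,-0.0049],
    [0.0118,0.005,-0.0049],
  ],
  rotation=[
    [0,0.083,0],
    [0,0.167,0],
    [0,0.25,0],
    [0,0.333,0],
    [0,0.417,0],
    [0,0.5,0],
    [0,0.5,0],
  ],
)

```text
clock: 10.45
tcp_pos: [0.5019, -0.0099, 0.383]
orientation: [-1.458, 0.683, -0.685]
contact_force: [-6.6, -1.0, 15.0]
grip_width: 0.0163
```

```bash
python3 - <<'E'
from h import *
o=r.get_obs(); print(o["clock"],o["tcp_pos"],yawx(o),o["contact_force"],o["moment"],o["grip_width"],o["joints"])
f=r.grab_frame("wrist"); cv2.imwrite("pics/w10.png",f["pixels"][:,:,::-1])
s=r.grab_frame("scene"); zoom(s,250,165,110,100,7,"s10")
E
```

```text
10.45 [ 0.5019 -0.0099  0.383 ] -50.24293983715495 [-6.617  -1.0227 14.9533] [-0.5748  1.9517 -0.0313] 0.016314590109076255 [-0.6845  0.2497  0.6874  2.0208 -0.1984  0.9336 -0.7707]
```

View pics/s10.png

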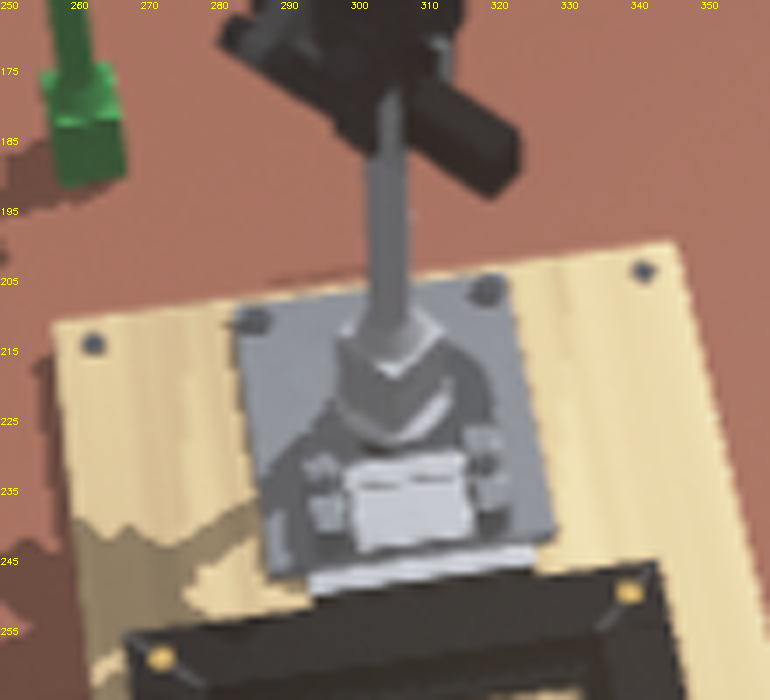

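View pics/w10.png

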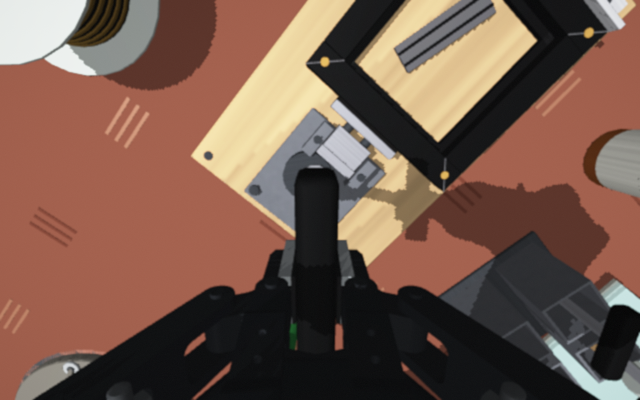

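The jaw pad has met the frame and the foot is still on the collar. Keep turning, with a small relief shift.

step_arm(
  xyz=[
    [0.0,0.005,-0.002],
    [0.001,0.005,-0.0023],
    [0.002,0.005,-0.0026],
    [0.003,0.005,-0.003],
    [0.0045,0.005,-0.0035],
    [0.0045,0.005,-0.0035],
  ],
  rotation=[
    [0,0.06,0],
    [0,0.12,0],
    [0,0.18,0],
    [0,0.24,0],
    [0,0.29,0],
    [0,0.29,0],
  ],
)

```text
clock: 11.3
tcp_pos: [0.5023, -0.0122, 0.383]
orientation: [-1.309, 1.031, -1.031]
contact_force: [-3.7, -2.2, 15.3]
grip_width: 0.0167
```

```bash
python3 - <<'E'
from h import *
o=r.get_obs(); print(o["clock"],o["tcp_pos"],yawx(o),o["contact_force"],o["moment"],o["grip_width"],o["joints"])
M=R.from_rotvec(o["orientation"]).as_matrix(); print(o["tcp_pos"]-.005*M[:,2],M[:,1])
E
```

```text
11.3 [ 0.5023 -0.0122  0.383 ] -76.31408686989231 [-3.6837 -2.1507 15.3081] [-0.7068  1.7912  0.0756] 0.01665585253556011 [-0.7548  0.2674  0.784   2.0236 -0.2365  0.9375 -1.1796]
[ 0.4974 -0.0133  0.383 ] [ 0.0024  0.0023 -1.    ]
```

step_arm(
  xyz=[
    [0.0005,0.005,0],
    [0.001,0.005,0],
    [0.001,0.005,0],
    [0.001,0.005,0],
  ],
  rotation=[
    [0,0.03,0],
    [0,0.06,0],
    [0,0.075,0],
    [0,0.075,0],
  ],
)

```text
clock: 11.8
tcp_pos: [0.5026, -0.0129, 0.383]
orientation: [-1.261, 1.119, -1.118]
contact_force: [-5.5, -2.0, 15.8]
grip_width: 0.0166
```

```bash
python3 - <<'E'
from h import *
o=r.get_obs(); print(o["clock"],o["tcp_pos"],yawx(o),o["contact_force"],o["moment"],o["grip_width"],o["joints"])
f=r.grab_frame("wrist"); cv2.imwrite("pics/w11.png",f["pixels"][:,:,::-1])
s=r.grab_frame("scene"); zoom(s,250,165,130,110,6,"s11")
E
```

```text
11.8 [ 0.5026 -0.0129  0.383 ] -83.03572023997441 [-5.5176 -1.9933 15.8385] [-0.6116  1.9313  0.281 ] 0.016616373645001854 [-0.7726  0.2738  0.8102  2.0236 -0.2487  0.9395 -1.2823]
```

View pics/s11.png

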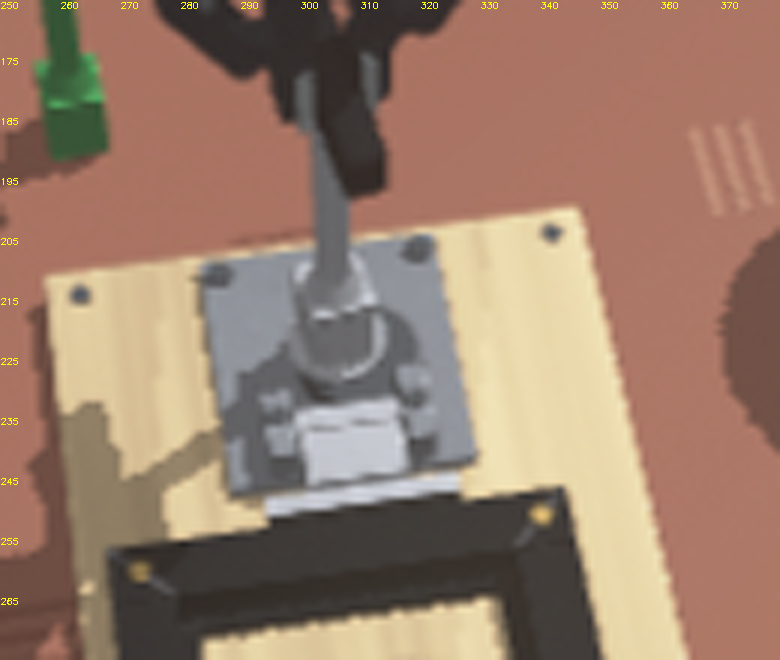

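View pics/w11.png

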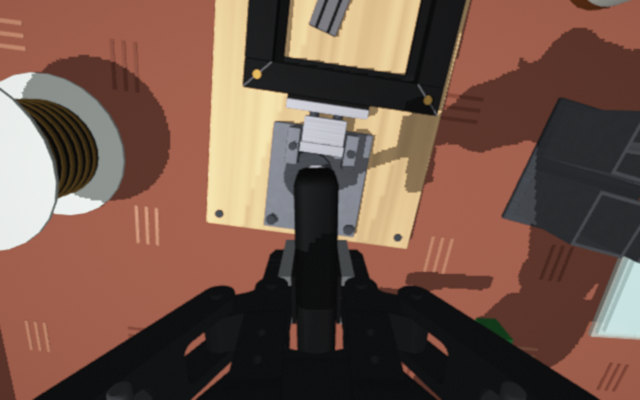

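step_arm(
  xyz=[
    [-0.001,0.005,0],
    [-0.001,0.005,0],
    [-0.001,0.005,0],
    [-0.001,0.005,0],
  ],
  rotation=[
    [0,0.02,0],
    [0,0.04,0],
    [0,0.06,0],
    [0,0.06,0],
  ],
)

```text
clock: 12.4
tcp_pos: [0.5029, -0.0131, 0.383]
orientation: [-1.219, 1.188, -1.187]
contact_force: [-4.9, -1.9, 16.4]
grip_width: 0.0169
```

```bash
python3 - <<'E'
from h import *
o=r.get_obs(); print(o["clock"],o["tcp_pos"],yawx(o),o["contact_force"],o["moment"],o["grip_width"],o["joints"])
E
```

```text
12.4 [ 0.5029 -0.0131  0.383 ] -88.34597892185448 [-4.875  -1.8721 16.3791] [-0.8588  1.9546  0.6017] 0.016949333384237927 [-0.7879  0.2792  0.8316  2.0238 -0.2584  0.9412 -1.3639]
```

step_arm(
  xyz=[
    [-0.001,0.005,0],
    [-0.002,0.005,0],
    [-0.002,0.005,0],
    [-0.002,0.005,0],
  ],
  rotation=[
    [0,0.03,0],
    [0,0.06,0],
    [0,0.06,0],
    [0,0.06,0],
  ],
)

```text
clock: 12.9
tcp_pos: [0.5034, -0.0131, 0.3831]
orientation: [-1.175, 1.254, -1.255]
contact_force: [-4.8, -3.0, 15.0]
grip_width: 0.0167
```

```bash
python3 - <<'E'
from h import *
o=r.get_obs(); print(o["clock"],o["tcp_pos"],yawx(o),o["contact_force"],o["moment"],o["grip_width"],o["joints"])
f=r.grab_frame("wrist"); cv2.imwrite("pics/w12.png",f["pixels"][:,:,::-1])
s=r.grab_frame("scene"); zoom(s,270,165,70,70,9,"s12")
E
```

```text
12.9 [ 0.5034 -0.0131  0.3831] -93.57632130448339 [-4.765  -2.9578 14.9621] [-0.9742  1.4683  1.0829] 0.01670092675661853 [-0.8037  0.2852  0.8532  2.0236 -0.2681  0.9421 -1.4447]
```

View pics/s12.png

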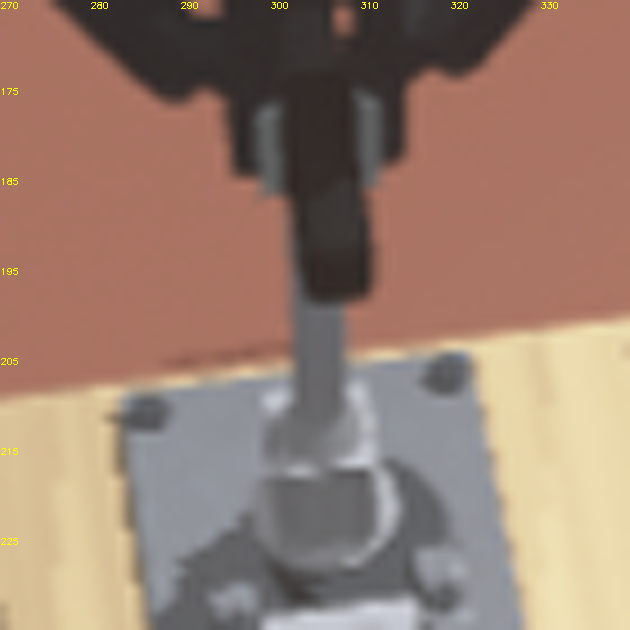

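View pics/w12.png

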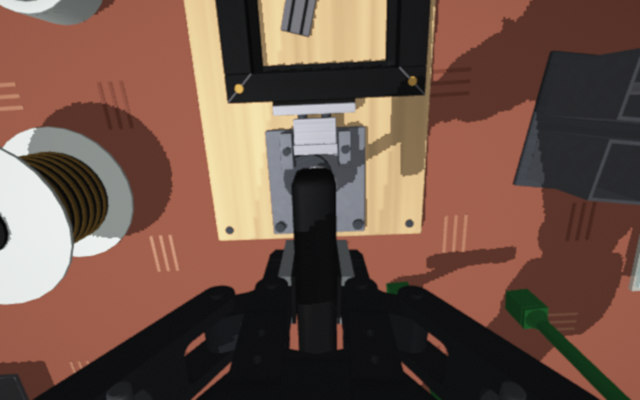

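The reaction moment has climbed to 1.1 N m, well over the 0.35 N m needed, and the bar has begun to swivel slightly in the pads, so the spindle is at its stop. I'll ease the torque back within the socket's play, then lift.

step_arm(
  xyz=[
    [-0.0015,0.002,-0.002],
    [-0.003,0,-0.003],
    [-0.0035,-0.002,-0.003],
    [-0.0035,-0.002,-0.003],
  ],
  rotation=[
    [0,-0.05,0],
    [0,-0.1,0],
    [0,-0.13,0],
    [0,-0.13,0],
  ],
)

```text
clock: 13.5
tcp_pos: [0.5022, -0.0121, 0.3834]
orientation: [-1.27, 1.104, -1.104]
contact_force: [-0.3, -0.6, -2.5]
grip_width: 0.0165
```

```bash
python3 - <<'E'
from h import *
o=r.get_obs(); print(o["clock"],o["tcp_pos"],yawx(o),o["contact_force"],o["moment"],o["grip_width"])
print(R.from_rotvec(o["orientation"]).as_matrix()[:,1])
E
```

```text
13.5 [ 0.5022 -0.0121  0.3834] -81.899810338984 [-0.288  -0.5842 -2.5269] [-0.5967  0.4915  0.033 ] 0.016501509467013162
[ 0.0017  0.0022 -1.    ]
```

step_arm(
  xyz=[
    [0,-0.04,0],
    [0,-0.1,0],
    [0,-0.18,0],
    [0,-0.26,0],
    [0,-0.31,0],
    [0,-0.31,0],
  ],
  rotation=[
    [0,0,0],
    [0,0,0],
    [0,0,0],
    [0,0,0],
    [0,0,0],
    [0,0,0],
  ],
)

```text
clock: 14.25
tcp_pos: [0.5024, -0.0123, 0.4775]
orientation: [-1.267, 1.103, -1.104]
contact_force: [0.2, -0.2, -3.6]
grip_width: 0.0166
```

```bash
python3 - <<'E'
from h import *
o=r.get_obs(); print(o["clock"],o["tcp_pos"],yawx(o),o["contact_force"],o["moment"],o["grip_width"],o["joints"])
f=r.grab_frame("wrist"); cv2.imwrite("pics/w13.png",f["pixels"][:,:,::-1])
s=r.grab_frame("scene"); zoom(s,250,120,130,230,3,"s13")
print(plan(o,(.505,-.20,.475),-55),plan(o,(.507,-.2774,.475),-35))
E
```

```text
14.25 [ 0.5024 -0.0123  0.4775] -81.88947091567869 [ 0.2052 -0.1605 -3.6065] [-0.0156 -0.0324  0.0117] 0.016560609074929674 [-0.8531  0.1376  0.8504  1.9095 -0.1175  1.1392 -1.3878]
(array([ 0.6208,  0.0063, -0.0798]), array([-0.0034, -0.2988, -0.001 ])) (array([ 0.8772,  0.0054, -0.1096]), array([-0.0036, -0.521 , -0.0004]))
```

View pics/s13.png

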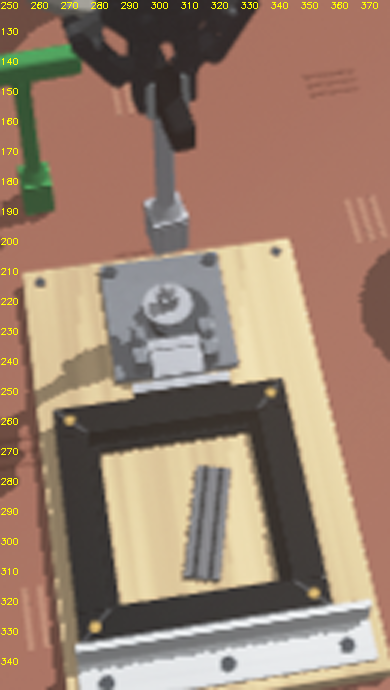

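View pics/w13.png

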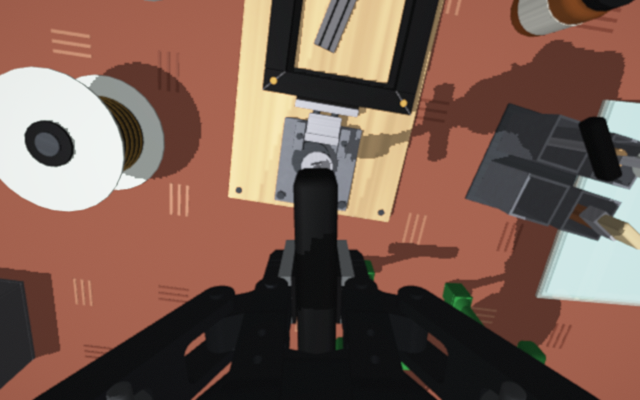

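The key is off. The frame sits against the fence with the pad pressed to it. I'll carry the key back, turned to line up with its tube, at a foot height above all the tools.

```bash
python3 - <<'E'
from h import *
o=r.get_obs()
print(plan(o,(.505,-.15,.505),-45),plan(o,(.5037,-.278,.505),-8))
t=r.grab_frame("top")
for p in ((423,170.5),(440,188),(418,181)): print(onz(t,p,.139))
print([onz(t,p,.091) for p in ((419,171.5),(416,190),(414.5,214.5),(434,217))])
E
```

```text
(array([ 0.4562, -0.0981, -0.0543]), array([-0.0014, -0.4099, -0.0011])) (array([ 0.878 , -0.0991, -0.1188]), array([-0.0017, -0.821 , -0.0006]))
[ 0.5954 -0.2729  0.139 ]
[ 0.5467 -0.3167  0.139 ]
[ 0.5673 -0.2582  0.139 ]
[array([ 0.599 , -0.2719,  0.091 ]), array([ 0.5472, -0.2614,  0.091 ]), array([ 0.4788, -0.2545,  0.091 ]), array([ 0.4704, -0.3084,  0.091 ])]
```

step_arm(
  xyz=[
    [0.06,-0.05,0],
    [0.16,-0.1,-0.02],
    [0.28,-0.1,-0.03],
    [0.4,-0.1,-0.05],
    [0.52,-0.1,-0.07],
    [0.64,-0.1,-0.09],
    [0.76,-0.1,-0.11],
    [0.85,-0.1,-0.118],
    [0.878,-0.1,-0.119],
    [0.878,-0.1,-0.119],
  ],
  rotation=[
    [0,-0.08,0],
    [0,-0.17,0],
    [0,-0.26,0],
    [0,-0.35,0],
    [0,-0.45,0],
    [0,-0.55,0],
    [0,-0.65,0],
    [0,-0.74,0],
    [0,-0.82,0],
    [0,-0.82,0],
  ],
)

```text
clock: 15.65
tcp_pos: [0.5032, -0.2787, 0.504]
orientation: [-1.566, 0.115, -0.112]
contact_force: [-0.4, 0.3, -2.6]
grip_width: 0.0165
```

```bash
python3 - <<'E'
from h import *
o=r.get_obs(); print(o["clock"],o["tcp_pos"],yawx(o),o["contact_force"],o["joints"]); M=R.from_rotvec(o["orientation"]).as_matrix();print(M[:,1])
f=r.grab_frame("wrist"); cv2.imwrite("pics/w14.png",f["pixels"][:,:,::-1])
s=r.grab_frame("scene")
foot=o["tcp_pos"]-.005*M[:,2]+[0,0,-.3391]; print(foot)
P=[proj(s,foot+M[:,0]*i+M[:,2]*j+np.array([0,0,k])) for i in(-.014,.014) for j in(-.014,.014) for k in (0,.04)]
zoom(s,140,140,100,100,7,"s14",P)
t=r.grab_frame("top"); zoom(t,280,95,110,150,4,"t14"); zoom(t,300,195,60,40,12,"t14b")
E
```

```text
15.65 [ 0.5032 -0.2787  0.504 ] -8.268669253580022 [-0.3754  0.2948 -2.6352] [-0.2251  0.2836  0.7872  1.7112 -0.2124  1.2371  0.4685]
[-0.0016  0.0022 -1.    ]
[ 0.5025 -0.2836  0.1648]
```

View pics/s14.png

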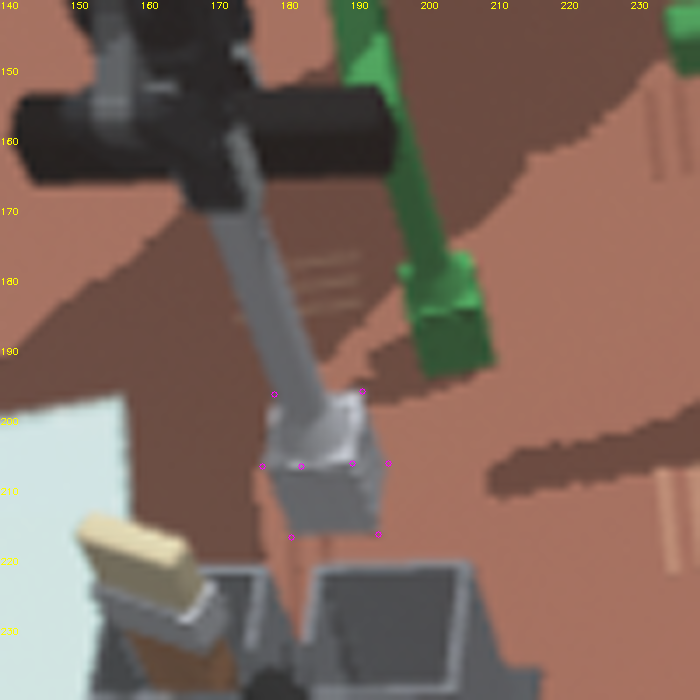

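View pics/w14.png

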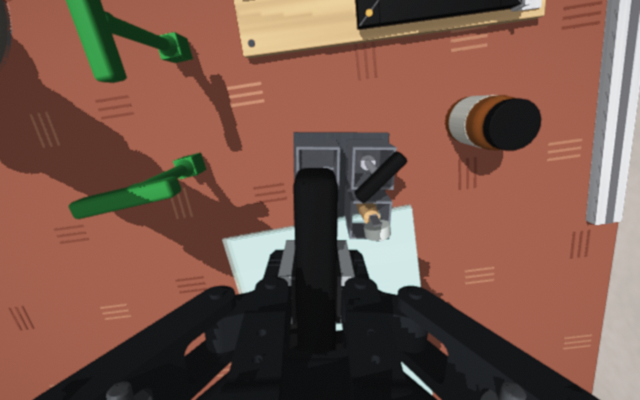

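View pics/t14.png

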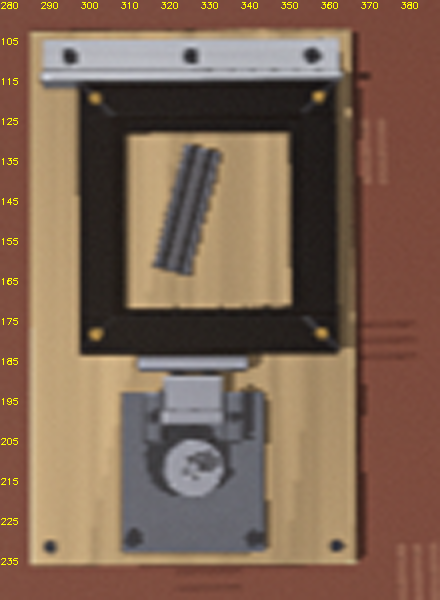

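The frame now touches the fence (top view, rows 114–115). The foot overlay agrees within 1 px. Checking the tube centre from the scene view.

```bash
python3 - <<'E'
from h import *
o=r.get_obs(); s=r.grab_frame("scene"); t=r.grab_frame("top")
zoom(s,170,205,60,50,12,"s15",[proj(s,(.503,-.283,.091)),proj(s,(.503,-.283,.009)),proj(s,(.5013,-.2854,.091))])
E
```

```text
(no output)
```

View pics/s15.png

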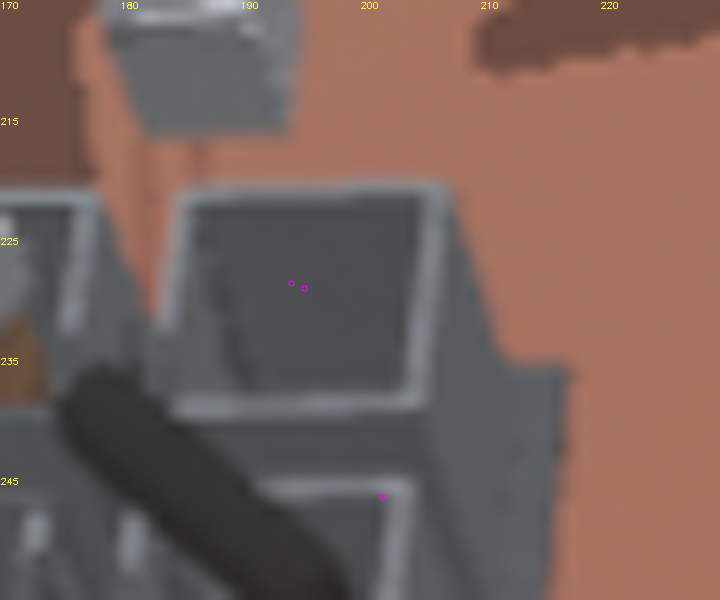

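The tube centre comes out at (0.505,−0.2825) and the foot at (0.5025,−0.2836), well within the 10 mm play. Lowering.

step_arm(
  xyz=[
    [0.004,0.06,0.003],
    [0.004,0.14,0.003],
    [0.004,0.22,0.003],
    [0.004,0.29,0.003],
    [0.004,0.35,0.003],
    [0.004,0.36,0.003],
  ],
  rotation=[
    [0,0,0],
    [0,0,0],
    [0,0,0],
    [0,0,0],
    [0,0,0],
    [0,0,0],
  ],
)

```text
clock: 16.65
tcp_pos: [0.5048, -0.2755, 0.3951]
orientation: [-1.565, 0.113, -0.108]
contact_force: [0.1, 0.2, -2.2]
grip_width: 0.0168
```

```bash
python3 - <<'E'
from h import *
o=r.get_obs(); print(o["clock"],o["tcp_pos"],yawx(o),o["contact_force"],o["moment"],o["joints"]); print(o["tcp_pos"][2]-.3391)
s=r.grab_frame("scene"); zoom(s,140,160,90,90,7,"s16")
E
```

```text
16.65 [ 0.5048 -0.2755  0.3951] -8.089639938867672 [ 0.0919  0.2337 -2.2297] [ 0.039   0.0487 -0.0313] [-0.1742  0.3921  0.7362  1.8453 -0.3068  1.0247  0.546 ]
0.055964135170219254
```

View pics/s16.png

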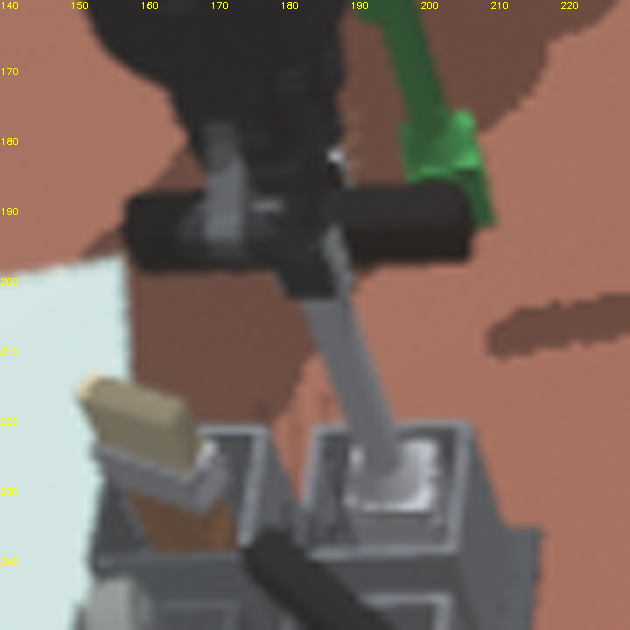

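step_arm(
  xyz=[
    [0,0.05,-0.004],
    [0,0.1,-0.006],
    [0,0.13,-0.006],
    [0,0.148,-0.006],
    [0,0.15,-0.006],
    [0,0.15,-0.006],
  ],
  rotation=[
    [0,0,0],
    [0,0,0],
    [0,0,0],
    [0,0,0],
    [0,0,0],
    [0,0,0],
  ],
)

```text
clock: 17.45
tcp_pos: [0.5048, -0.2776, 0.351]
orientation: [-1.565, 0.112, -0.11]
contact_force: [0.1, 0.3, -2.1]
grip_width: 0.0166
```

```bash
python3 - <<'E'
from h import *
o=r.get_obs(); print(o["clock"],o["tcp_pos"],yawx(o),o["contact_force"],o["moment"]); print(o["tcp_pos"][2]-.3391,R.from_rotvec(o["orientation"]).as_matrix()[:,1])
E
```

```text
17.45 [ 0.5048 -0.2776  0.351 ] -8.098130589980398 [ 0.1194  0.2551 -2.0726] [-0.0748 -0.0173 -0.0055]
0.011937628940707157 [-0.001   0.0026 -1.    ]
```

Lower 3.5 mm to touch the floor, then open.

step_arm(
  xyz=[
    [0,0.006,0],
    [0,0.012,0],
    [0,0.012,0],
  ],
  rotation=[
    [0,0,0],
    [0,0,0],
    [0,0,0],
  ],
)

```text
clock: 17.82
tcp_pos: [0.5051, -0.2779, 0.3482]
orientation: [-1.566, 0.111, -0.111]
contact_force: [-0.5, -0.0, 3.8]
grip_width: 0.0166
```

step_arm(
  xyz=[
    [0,0,0],
    [0,0,0],
    [0,0,0],
    [0,0,0],
    [0,0,0],
    [0,0,0],
  ],
  rotation=[
    [0,0,0],
    [0,0,0],
    [0,0,0],
    [0,0,0],
    [0,0,0],
    [0,0,0],
  ],
  grip=0,
)

```text
clock: 18.58
tcp_pos: [0.505, -0.2779, 0.3482]
orientation: [-1.566, 0.111, -0.111]
contact_force: [-0.8, -0.8, -0.3]
grip_width: 0.0856
```

```bash
python3 - <<'E'
from h import *
o=r.get_obs(); print(o["clock"],o["tcp_pos"],yawx(o),o["contact_force"],o["moment"],o["grip_width"])
f=r.grab_frame("wrist"); cv2.imwrite("pics/w17.png",f["pixels"][:,:,::-1])
E
```

```text
18.575 [ 0.505  -0.2779  0.3482] -8.108292243228794 [-0.8112 -0.7839 -0.3325] [-0.0389  0.0106  0.0198] 0.0855934369848924
```

View pics/w17.png

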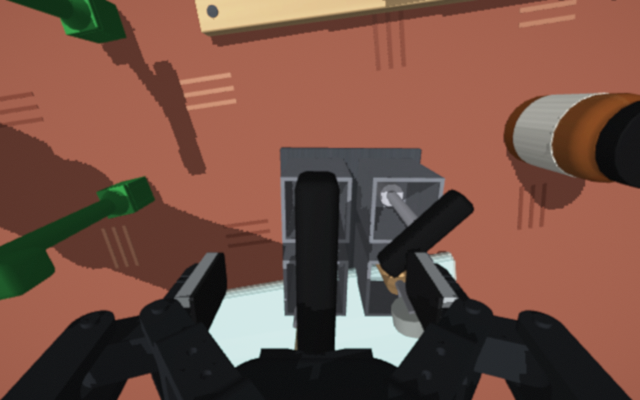

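The floor was felt at 3.8 N with the foot at 9 mm. The key stands free between the open fingers. Retreating upward.

step_arm(
  xyz=[
    [0,-0.06,0],
    [0,-0.16,0],
    [0,-0.28,0],
    [0,-0.4,0],
    [0,-0.5,0],
    [0,-0.5,0.15],
    [0,-0.5,0.33],
    [0,-0.5,0.5],
    [0,-0.5,0.5],
  ],
  rotation=[
    [0,0,0],
    [0,0,0],
    [0,0,0],
    [0,0,0],
    [0,0,0],
    [0,0,0],
    [0,0,0],
    [0,0,0],
    [0,0,0],
  ],
)

```text
clock: 19.75
tcp_pos: [0.5271, -0.1252, 0.4994]
orientation: [-1.564, 0.104, -0.105]
contact_force: [-0.2, -0.7, -0.5]
grip_width: 0.0853
```

```bash
python3 - <<'E'
from h import *
o=r.get_obs(); print(o["clock"],o["tcp_pos"],yawx(o),o["contact_force"],o["qvel"])
f=r.grab_frame("wrist"); cv2.imwrite("pics/w18.png",f["pixels"][:,:,::-1])
s=r.grab_frame("scene"); cv2.imwrite("pics/s18.png",s["pixels"][:,:,::-1]); t=r.grab_frame("top")
cv2.imwrite("pics/t18.png",t["pixels"][:,:,::-1]);zoom(s,140,180,90,110,5,"s18z")
zoom(t,280,95,100,150,4,"t18z")
E
```

```text
19.75 [ 0.5271 -0.1252  0.4994] -7.651869251687512 [-0.2267 -0.7256 -0.4597] [ 0.0553  0.004   0.0701 -0.0001  0.0219 -0.0029  0.0411]
```

View pics/s18.png

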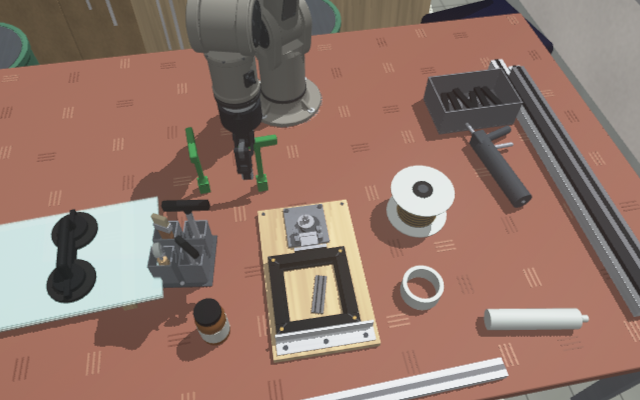

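View pics/s18z.png

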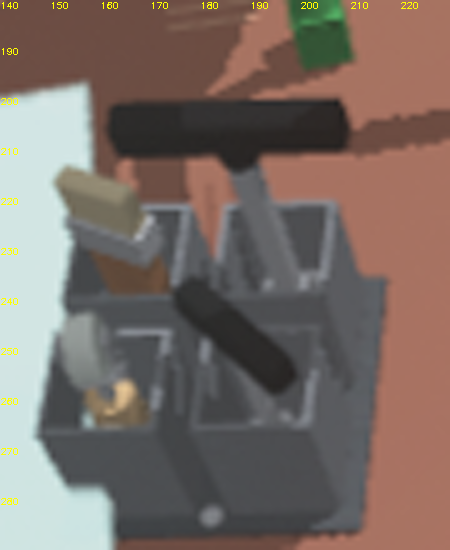

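View pics/w18.png

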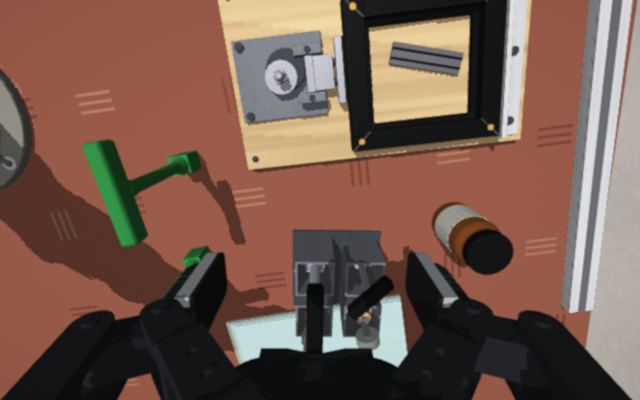

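View pics/t18.png

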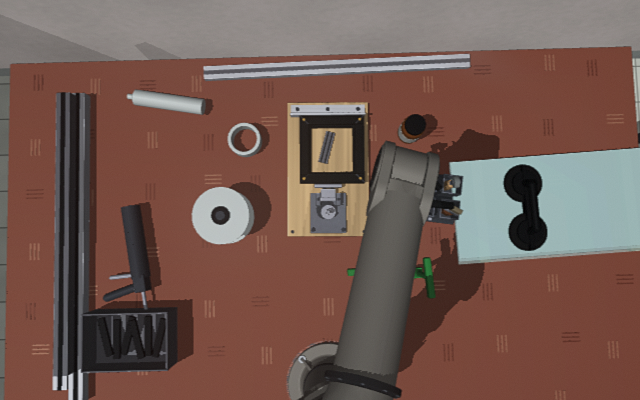

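```bash
python3 - <<'E'
from h import *
o=r.get_obs(); f=r.grab_frame("wrist"); print(o["qvel"])
zoom(f,255,40,110,70,7,"w19")
g=cv2.cvtColor(f["pixels"],cv2.COLOR_RGB2GRAY)[55:100,258:303]
cv2.imwrite("pics/w19c.png",cv2.resize(cv2.createCLAHE(4,(4,4)).apply(g),None,fx=12,fy=12,interpolation=cv2.INTER_CUBIC))
E
```

```text
[ 0.0206  0.0057  0.0091  0.0023 -0.005  -0.0023  0.001 ]
```

View pics/w19.png

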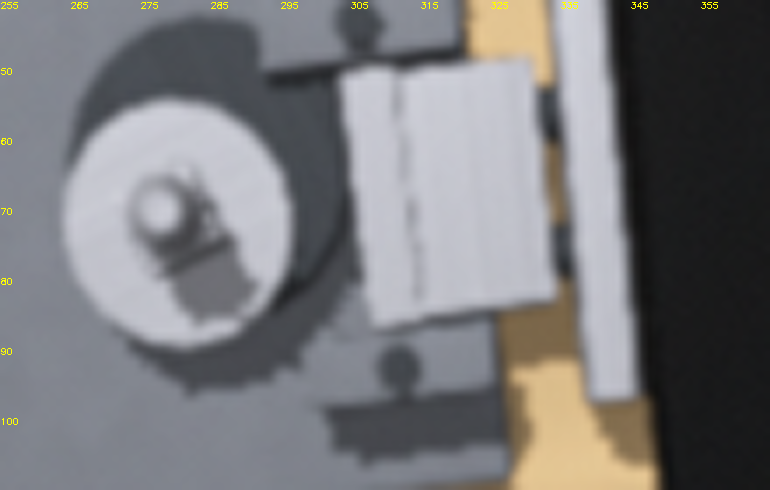

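View pics/w19c.png

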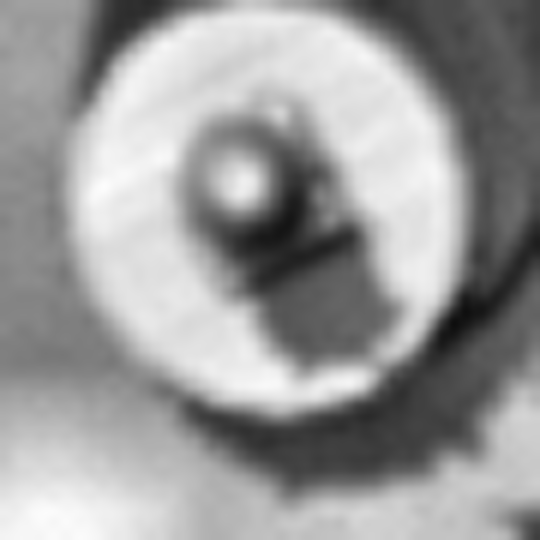

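The pad bears on the frame with no gap. The square's visible side reads about −75° in the world, so the cam is at about 1.25 rad, at its stop. Handing in.

```bash
python3 - <<'E'
from bench import r
print(r.hand_in()); print(r.get_obs()["clock"])
E
```

```text
the job is handed in; nothing more can be done
None
the job is handed in; nothing more can be done
```

The frame is clamped against the fence and the key is back in its own compartment. I handed the job in at about 20 s of the 54 s; no verdict was reported.

**What I did:** I drew the key out of the holder and set it on the spindle. It dropped straight down to the collar without needing to be turned while pressing. I then turned it clockwise until the reaction reached 1.1 N m, eased it back within the socket's play, lifted it off and returned it.

**Last checks:**
- **Clamp:** the spindle square reads about 1.29 rad in the wrist view, against 1.25 at the stop, which is within reading error. The pad touches the frame and the frame touches the fence in the images. The jaw force could not be measured directly.
- **Key:** it stood upright on the tube floor at release, about 9 mm above the bench. Its foot is an estimated 2–3 mm from its first place, and the handle is turned about 27° from how it stood.
- **Surroundings:** the other tools and bystanders look unmoved in the images, and the open gripper is clear of everything.

**One disagreement:** my first wrist-camera fix put the key about 5 mm off along its handle, so I gripped it off-centre. The scene camera showed this, and I corrected it before setting the key on the spindle.

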